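# Put the washing-up away in the lift-up cupboard and the utensil box

### The arm

A 6-joint arm with a two-finger parallel gripper is mounted at the origin on the work surface. World frame = base frame: x ahead of the robot, y to its left, z up, the work surface at z = 0. Lengths are in mm, angles in rad, forces in N, time in s.
With the tool pointing down it reaches from about 325 to 775 mm from the base axis. Payload 5.5 kg.
Tool frame: the origin (TCP) lies at the centre of the arm's flange, where the gripper is bolted on; the fingertips stand 182 mm ahead of it and the grasp point (between the pads) lies 163 mm ahead of it; x points along the fingers, y is the direction in which the jaws open and shut, and the axes are right-handed (so a half turn about x gives the same grasp; the last joint's range is limited). The gripper opens to 88 mm and grips with 3 to 60 N. Pads are 20 mm wide; open, the fingers measure 115 mm over their backs; the gripper's body (75 mm by 178 mm) begins 61 mm behind the grasp point.
Start: joints at [-1.186, 0.091, 1.231, -0, 1.82, -0.057], TCP at [256.542, -542.406, 404.631] pointing down, gripper open.
Joint ranges: [-2.87, 2.87], [-0.86, 2.18], [0.17, 2.46], [-1.51, 4.65], [0.06, 2.69], [-2.65, 2.65]. Speed limits (rad/s): [2.57, 2.57, 3.01, 3.14, 3.14, 3.14].

### API

Orientations are given as a rotation vector (axis times angle).
In Python, from station import env, imaging gives the robot as it stands.
- The arm moves only by the tool arm_command, never from a script. Its argument "steps" is a list of rows, each a list of 2 entries, a list of its own where there are three numbers: the shift along the world's x, y, z in cm, then the turn, a rotation vector about the world's x, y, z in degrees. In form: [[[tx, ty, tz], [ax, ay, az]], ...]. A call has 1 to 20 rows; each row is the pose to reach, as a shift and turn from the pose measured when the call began; what a row does not reach only later rows make up. A row lasts 1/12 s, in which the tool goes at most 41.7 mm and 7.16 degrees, less where a joint would pass 70% of its speed; a pose out of reach is approached as far as the arm can. A call with a gripper value outside its range is refused whole. "grip" is the finger opening in cm, from 0 to 8.78, set as the call begins (left out, the last holds). The fingers move at their own pace and stop on an object; "newtons" is the grip in N (left out, the last holds). Time passes only in rows, so rows that repeat a pose let the fingers close. It gives the time, the measured TCP pose, the force and the opening at its end, in the units of the state.
- env.get_obs(): the state, without advancing time (a new reading comes with each control period).
- imaging.snapshot(name): name is "side" or "top"; returns a dict with "pixels" (384x512x3 uint8, red, green, blue), "depth" (384x512 float32, mm along the optical axis (not along the pixel's ray), 0 where there is no reading), "mtx" (3x3 intrinsics, pixels), "pose" (4x4, takes a point from camera to world coordinates). Camera axes: x right, y up, looking along -z (the intrinsics and any distortion apply to the point x, -y, -z); pixel columns grow to the right and rows downward; lengths in mm; the calibration is good to about 2 mm. A picture is of the moment at which its call begins.
- env.sign_off(): hands the job in, once; it reports no verdict.
The state is a dict: "time": time; "joints": joint angles; "qvel": joint speeds; "joint_efforts": joint torques, N m; "eef_pos": TCP position; "eef_rot": TCP orientation; "wrist_force": force on the tool from outside, world axes, zero at the start; "torque": the same for the moment, N m; "grip_width": finger opening in mm.
Only numpy, scipy, OpenCV 4.12 (cv2) and the standard library are available. Lean on these libraries where they do the work, as an engineer would, in place of code of your own. Each camera call takes 0.05 s, during which the arm holds its last target.

### The job

Put the dry things away: raise the cupboard's lift-up door until its stay locks and let go, stand the steel canister upright inside on the cupboard floor where the door will clear it, then press the orange release button so that the door comes down and closes. Lay every white spoon from the draining mat in the wooden utensil box, then push its lid past upright and let it fall shut by its own weight without pressing it down; leave the other kitchen things where they are.

Things in the scene. Friction and masses are not known exactly. Their poses are not given: they have to be found in the camera images.
- cupboard: white cupboard with a sloping wooden lift-up door at its front. Frame: x from its front to its back, y to its left, z up; origin at counter level. Door: hinged at the top rear edge, 200 mm from hinge to free edge, 200 mm wide, 12 mm thick, 0.5 kg; closed, it slopes down to the front at 36 deg. A damper slows it
- door (a joint): door angle (rad): 0 closed, grows as it is raised (3 to 8 N at the handle), end stop 1.98. Raised past about 1.85 rad the stay snaps in; let go, the door then rests locked at about 1.82 rad, leaning 21 deg short of upright. If not locked, it sinks back slowly by its own weight
- door_handle (a point): middle of the door's round steel bar handle, 12 mm thick, 116 mm long, parallel to the hinge (this point's y), 48 mm off the outer face, 100 mm from the hinge along the door. Closed: about 180 mm up, pinch it from above across the bar, which may turn between the fingers as the door swings. Open: behind the panel, about 310 mm up. Frame turns with the door
- door_hinge (a point): point on the door's hinge axis (this point's y) at mid-width, 200 mm above the counter; frame fixed to the cupboard, x to its back, z up. Raising the door carries the handle up and back about this axis (positive turn about +y)
- release_top (a point): centre of the top of the orange round release button, 34 mm across, 152 mm above the counter, on the grey stay housing at the cupboard's right (-y) side, 65 mm out from the door's side edge. Press straight down to free the stay
- release (a joint): travel (m) of the release button: 0 up, 0.012 fully down (2 N to start, 5 N at the bottom, springs back). The stay is free from about 0.010 on; keep it down until the door has sunk below 1.6 rad (some 2 s); the door then sinks shut by itself in a few seconds
- cupboard_shelf (a point): the spot for the canister on the cupboard's inner floor, 10 mm above the counter; axes as the cupboard's. The closed door clears the canister anywhere on this floor. Walls inside: front 64 mm away (72 mm tall), sides 100 mm. The locked-open door's edge is 23 mm behind this spot, 387 mm up: a hand tilted back to the robot by 20 deg has most room
- lid (a joint): angle (rad) of the utensil box's lid: 0 shut, 1.57 upright, 1.95 leaning open on its stop. Free hinge: beyond upright it stays open, short of upright it falls shut by its own weight (0.2 kg)
- lid_edge (a point): middle of the lid's free edge. The lid is a wooden plate, 170 mm from hinge to free edge, 210 mm wide, 8 mm thick, plain, with a flush brass strip near this edge; frame turns with it
- lid_hinge (a point): point on the lid's hinge axis (this point's y), middle of the box's rim, 60 mm above the counter; frame fixed to the box, x points away from the box over the hinge side, z up. The open lid leans to +x of here
- box: wooden utensil box fixed to the counter, 170 mm (its x) by 210 mm (its y) by 60 mm tall, walls and floor 6 mm; origin at the centre of its underside, z up; the lid hinges on its +x rim
- canister_center (a point): centre of the lidded steel canister, 60 mm in diameter, 60 mm tall (centre 30 mm above its foot), 0.15 to 0.3 kg; z is its axis
- spoon0_center (a point): white ceramic spoon, 145 mm long, 60 g, on the grey draining mat (6 mm thick); may be absent. The point is near its centre of mass, on the straight handle (14 mm wide, 12 mm high), 6 mm above its underside. x runs along the spoon to the bowl: handle end 75 mm behind, bowl (40 mm wide, 17 mm high) centred 50 mm ahead
- spoon1_center (a point): white ceramic spoon, 145 mm long, 60 g, on the grey draining mat (6 mm thick); may be absent. The point is near its centre of mass, on the straight handle (14 mm wide, 12 mm high), 6 mm above its underside. x runs along the spoon to the bowl: handle end 75 mm behind, bowl (40 mm wide, 17 mm high) centred 50 mm ahead
- spoon2_center (a point): white ceramic spoon, 145 mm long, 60 g, on the grey draining mat (6 mm thick); may be absent. The point is near its centre of mass, on the straight handle (14 mm wide, 12 mm high), 6 mm above its underside. x runs along the spoon to the bowl: handle end 75 mm behind, bowl (40 mm wide, 17 mm high) centred 50 mm ahead
- spoon3_center (a point): white ceramic spoon, 145 mm long, 60 g, on the grey draining mat (6 mm thick); may be absent. The point is near its centre of mass, on the straight handle (14 mm wide, 12 mm high), 6 mm above its underside. x runs along the spoon to the bowl: handle end 75 mm behind, bowl (40 mm wide, 17 mm high) centred 50 mm ahead
- spatula: wooden spatula lying at the left (+y) side; leave it alone (origin at the centre of its underside)
- tongs: stainless kitchen tongs, about 220 mm long, lying at the right (-y) side; leave it alone (origin at the centre of its underside)
- mug: blue mug, 76 mm wide and 85 mm tall, behind (+x of) the work area; leave it alone (origin at the centre of its underside)
- bowl: white bowl, 120 mm wide, behind the work area; leave it alone (origin at the centre of its underside)
- soap: green dish-soap bottle, 170 mm tall, behind the work area; leave it alone (origin at the centre of its underside)
- jar: amber jar, 110 mm tall, behind the cupboard; leave it alone (origin at the centre of its underside)
Not all that is in view belongs to the job. What is shaped like the part that bears spoon2_center but blue is not meant. There is more than one size of the part that bears canister_center; the job needs the smaller.

How it is judged (in metres and radians):
On the way, in this order (a step that is already met when the one before it is completed fails the run):
1. the door is raised and rests locked on its stay, the robot's hand clear of the handle (value of joint door above 1.76 rad and distance between the grasp point and door_handle above 0.05 m), for 1 s.
2. the canister stands upright in the cupboard, let go, while the door is locked open (x of canister_center in the frame of cupboard_shelf between -0.045 and 0.09 m and y of canister_center in the frame of cupboard_shelf between -0.08 and 0.08 m and z of canister_center in the frame of cupboard_shelf between 0.02 and 0.045 m and angle between canister_center's own z axis and vertical below 0.15 rad and value of joint door above 1.7 rad and contact force between the fingers and canister below 0.1 N and linear speed of canister below 0.02 m/s), for 0.3 s.
3. the stay has been released and the door has come down and closed (value of joint door below 0.04 rad), for 0.2 s.
At the end, for the whole second after the job is handed in: The cupboard door is closed (within 0.04 rad); the canister stands upright (within 0.15 rad) on the cupboard floor; every spoon that is there lies inside the utensil box with its centre within the box's walls and below its rim; the box's lid is shut (within 0.05 rad); all at rest (x of canister_center in the frame of cupboard_shelf between -0.045 and 0.09 m and y of canister_center in the frame of cupboard_shelf between -0.08 and 0.08 m and z of canister_center in the frame of cupboard_shelf between 0.02 and 0.045 m and angle between canister_center's own z axis and vertical below 0.15 rad and x of spoon0_center in the frame of box between -0.08 and 0.08 m and y of spoon0_center in the frame of box between -0.1 and 0.1 m and z of spoon0_center in the frame of box between 0 and 0.055 m and linear speed of each of spoon0, spoon1, spoon2, spoon3, canister below 0.02 m/s and x of spoon1_center in the frame of box between -0.08 and 0.08 m and y of spoon1_center in the frame of box between -0.1 and 0.1 m and z of spoon1_center in the frame of box between 0 and 0.055 m and x of spoon2_center in the frame of box between -0.08 and 0.08 m and y of spoon2_center in the frame of box between -0.1 and 0.1 m and z of spoon2_center in the frame of box between 0 and 0.055 m and x of spoon3_center in the frame of box between -0.08 and 0.08 m and y of spoon3_center in the frame of box between -0.1 and 0.1 m and z of spoon3_center in the frame of box between 0 and 0.055 m and value of joint door below 0.04 rad and value of joint lid below 0.05 rad); the robot touches nothing.
It fails at once if the lid is pressed or carried down by hand instead of falling shut (over 2 N from the fingers while it is less than half open) (value of joint lid below 0.75 rad and contact force between the fingers and lid above 2 N).
It fails at once if one of the other kitchen things is knocked out of its place (over 40 mm) (distance of any of spatula, tongs, mug, bowl, soap, jar from where it was at the start of the episode above 0.04 m).
Of spoon0, spoon1, spoon2, spoon3 only 2 to 4 are there at a start; the rules pass over those that are not, and their reading is None.
At some moment in a run one of spoon0, spoon1, spoon2, spoon3, canister may be knocked a few centimetres aside while the robot is not near it.
It also fails if it takes over 210 s, if anything falls off the work surface, if the arm or the gripper's body presses on something with over 40 N, if the wrist force passes 120 N, or if a joint passes its speed limit or range.

## Working session

There is one attempt and no reset: what is moved stays moved. The work goes in short steps, Python scripts to look and compute and a tool call to move; the robot and the scene stay as the last step left them, time stands still between calls to the robot, and variables do not carry over. Pictures are saved under pics/ and viewed, and the job is handed in when it is done.

Besides the shell and the picture viewer there is one more tool, called after ">>>" by a JSON object that holds its "op" and its "data", one argument or row to a line. arm_command: Moves the arm, as the interface text tells. Its arguments: {"type":"object","properties":{"steps":{"type":"array","items":{"type":"array"}},"grip":{"type":"number"},"newtons":{"type":"number"}},"required":["steps"]}

```bash
ls; mkdir -p pics; cat > h.py <<'E'
import numpy as np, cv2
from station import env, imaging
def snap(n,f=None):
    s=imaging.snapshot(n)
    if f: cv2.imwrite('pics/'+f,s['pixels'][:,:,::-1])
    return s
def pts(s):
    d=s['depth'];K=s['mtx'];v,u=np.mgrid[:d.shape[0],:d.shape[1]]
    x=(u-K[0,2])/K[0,0]*d;y=(v-K[1,2])/K[1,1]*d
    c=np.stack([x,-y,-d,np.ones_like(d)],-1)
    P=(c@s['pose'].T)[...,:3]; P[d<=0]=np.nan
    return P
def proj(s,p):
    p=np.atleast_2d(p);T=np.linalg.inv(s['pose']);c=p@T[:3,:3].T+T[:3,3]
    q=np.stack([c[:,0],-c[:,1],-c[:,2]],-1)@s['mtx'].T
    return q[:,:2]/q[:,2:]
def ray(s,u,v,z):
    K=s['mtx'];d=s['pose'][:3,:3]@np.array([(u-K[0,2])/K[0,0],-(v-K[1,2])/K[1,1],-1]);o=s['pose'][:3,3]
    return o+d*(z-o[2])/d[2]
E
python3 - <<'E'
from h import *
for n in('side','top'):
    s=snap(n,n+'0.png');print(n,s['pose'].round(2).tolist(),s['mtx'].round(1).tolist(),s.keys(),s['depth'].min(),s['depth'].max())
    np.savez('/tmp/%s0.npz'%n,**{k:v for k,v in s.items() if v is not None})
o=env.get_obs();print(o)
E
```

```text
pics
side [[0.9, 0.32, -0.3, 155.57], [-0.44, 0.67, -0.59, -802.76], [0.01, 0.67, 0.75, 1090.14], [0.0, 0.0, 0.0, 1.0]] [[433.4, 0.0, 255.8], [0.0, 433.4, 196.6], [0.0, 0.0, 1.0]] dict_keys(['pixels', 'depth', 'mtx', 'pose']) 0.0 3560.905
top [[0.01, 0.99, -0.12, 409.29], [-1.0, 0.01, -0.02, -29.01], [-0.02, 0.12, 0.99, 1246.68], [0.0, 0.0, 0.0, 1.0]] [[374.2, 0.0, 257.5], [0.0, 374.2, 189.7], [0.0, 0.0, 1.0]] dict_keys(['pixels', 'depth', 'mtx', 'pose']) 0.0 2179.7502
{'time': 0.1, 'joints': array([-1.18567499e+00,  9.17686768e-02,  1.23176116e+00, -1.37746595e-05,
        1.81980215e+00, -5.66848336e-02]), 'qvel': array([ 0.00066116, -0.00148891, -0.00349676, -0.00193917,  0.00055227,
        0.00071857]), 'joint_efforts': array([ 3.91381836e-03, -4.47854841e+01, -4.07571959e+01,  7.00562540e-02,
        2.83788628e-02, -1.15848420e-04]), 'eef_pos': array([ 256.5663484 , -542.43076608,  403.63102811]), 'eef_rot': array([ 1.97704485,  0.44578146, -1.97764781]), 'wrist_force': array([-0.20961523, -0.0339062 ,  0.13683936]), 'torque': array([ 0.01211093, -0.01739319,  0.00497807]), 'grip_width': 87.92240408745113}
```

View pics/side0.png

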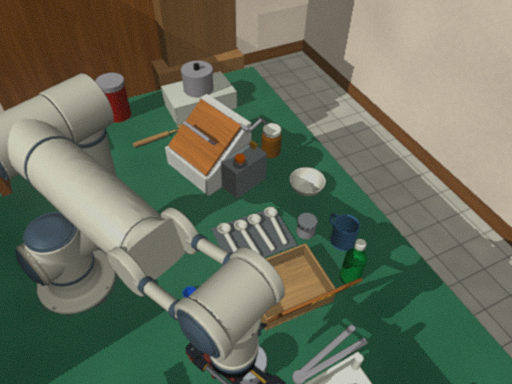

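View pics/top0.png

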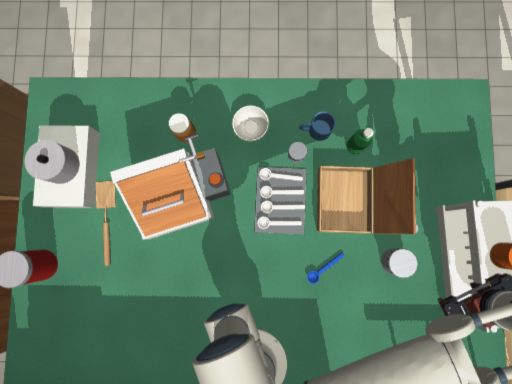

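The top view shows four white spoons on the mat, at about (280,175), (280,192), (280,207) and (280,223). A blue spoon lies at (325,267). The box is at (345,200) with its lid leaning right. The cupboard is at (160,195) with the orange button at (215,180). There are two canister candidates: a small one at (298,151) and a wider one at (400,263). I'll check these in enlarged crops.

```bash
python3 - <<'E'
from h import *
t=dict(np.load('/tmp/top0.npz'));P=pts(t);im=t['pixels']
c=cv2.resize(im[125:285,100:425,::-1],None,fx=2.4,fy=2.4,interpolation=cv2.INTER_CUBIC);cv2.imwrite('pics/c1.png',c)
for n,(u,v) in dict(small=(298,151),big=(401,264),btn=(215,180),bowl0=(264,174),table=(300,250),lid=(410,200),handle=(162,203),doorc=(160,190)).items():
    print(n,np.nanmedian(P[v-2:v+3,u-2:u+3].reshape(-1,3),0).round(1))
def ext(u,v,r,tol=8):
    z=P[v,u,2];sub=P[v-r:v+r+1,u-r:u+r+1].reshape(-1,3);m=abs(sub[:,2]-z)<tol
    q=sub[m];print(u,v,'z',z.round(1),'c',((q.max(0)+q.min(0))/2).round(1),'size',(q.max(0)-q.min(0)).round(1))
ext(298,151,16);ext(401,264,25);
# button
hsv=cv2.cvtColor(im,cv2.COLOR_RGB2HSV)
m=((hsv[...,0]<12)&(hsv[...,1]>170)&(hsv[...,2]>120));m[:, :205]=0;m[:,230:]=0;m[:165]=0;m[200:]=0
print('btn',m.sum(),np.nanmedian(P[m],0).round(1), ray(t,*np.argwhere(m).mean(0)[::-1],152).round(1))
E
```

```text
small [ 675.  -136.    58.9]
big [ 322.  -445.6   84.7]
btn [564.9 118.2 152.3]
bowl0 [606.3 -26.8  12. ]
table [ 356.6 -147.3   -0.6]
lid [ 505.8 -431.9  207.1]
handle [496.1 275.7 142.3]
doorc [532.1 276.3 165.6]
298 151 z 60.3 c [ 678.2 -134.3   59.1] size [60.6 61.1 13.5]
401 264 z 83.5 c [ 326.2 -451.3   83.8] size [87.1 89.2 15.2]
btn 93 [568.4 118.3 151.8] [568.9 118.5 152. ]
```

View pics/c1.png

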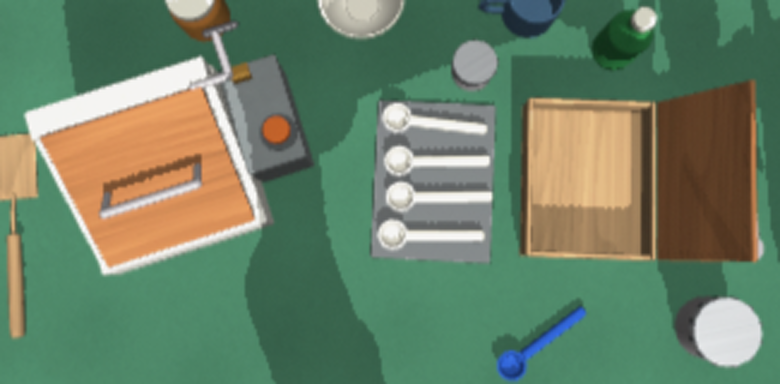

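The small canister at (298,151) is 60 mm across with its top at 60 mm, so it matches. The one at (401,264) is 88 mm across and 84 mm tall, so it is the wrong size. Next I'll fit the cupboard, spoons and box.

```bash
cat > fit.py <<'E'
from h import *
t=dict(np.load('/tmp/top0.npz'));P=pts(t);im=t['pixels'];hsv=cv2.cvtColor(im,cv2.COLOR_RGB2HSV)
# door plane
m=(hsv[...,0]<20)&(hsv[...,1]>100)&(hsv[...,2]>120);m[:,:110]=0;m[:,212:]=0;m[:150]=0;m[245:]=0
q=P[m];q=q[(q[:,2]>60)&(q[:,2]<230)]
for _ in range(6):
    c=q.mean(0);n=np.linalg.svd(q-c,full_matrices=False)[2][2];n*=np.sign(n[2]);r=(q-c)@n;q=q[abs(r)<max(4,2.5*r.std())]
print('door n',n.round(3),'slope',np.degrees(np.arccos(n[2])).round(1),'std',r.std(),len(q))
yaw=np.degrees(np.arctan2(n[1],n[0]))+180;print('yaw from normal',yaw)
cnt=max(cv2.findContours(m.astype(np.uint8),cv2.RETR_EXTERNAL,cv2.CHAIN_APPROX_NONE)[0],key=cv2.contourArea)
# door outline in-plane
K=t['mtx'];o=t['pose'][:3,3]
def onplane(u,v):
    d=t['pose'][:3,:3]@np.array([(u-K[0,2])/K[0,0],-(v-K[1,2])/K[1,1],-1]);return o+d*((c-o)@n)/(d@n)
Q=np.array([onplane(*p[0]) for p in cnt])
e2=np.cross([0,0,1],n);e2/=np.linalg.norm(e2);e1=np.cross(e2,n)
A=np.stack([(Q-c)@e1,(Q-c)@e2],-1).astype(np.float32)
R=cv2.minAreaRect(A);print('rect',R);ctr=c+R[0][0]*e1+R[0][1]*e2;print('e1',e1.round(3),'e2',e2.round(3),'door centre',ctr.round(1))
# handle points : above plane
h=(P-c)@n;mm=(h>35)&(h<60);mm[:,:130]=0;mm[:,195:]=0;mm[:175]=0;mm[225:]=0
print('handle',mm.sum(),np.median(P[mm],0).round(1),h[mm].max(), np.argwhere(mm).mean(0))
hq=P[mm];dd=np.linalg.svd(hq-hq.mean(0),full_matrices=False)[2][0];print('handle dir',dd.round(3),'mean',hq.mean(0).round(1),'ext',np.ptp((hq-hq.mean(0))@dd))
# spoons
m=(hsv[...,1]<60)&(hsv[...,2]>175);m[:,:255]=0;m[:,308:]=0;m[:165]=0;m[235:]=0
N,L,S,C=cv2.connectedComponentsWithStats(m.astype(np.uint8))
for i in range(1,N):
    if S[i][4]<40: continue
    yx=np.argwhere(L==i);w=np.array([ray(t,x,y,14)[:2] for y,x in yx])
    bowl=w[w[:,1]>w[:,1].max()-35];hd=w[w[:,1]<w[:,1].max()-50]
    d=np.linalg.svd(hd-hd.mean(0),full_matrices=False)[2][0];d*=np.sign(d[1])
    s=(w-hd.mean(0))@d;e=hd.mean(0)+d*s.min()
    print('spoon px',C[i].round(),'len',np.ptp(s).round(1),'handle end',e.round(1),'center(75)',(e+75*d).round(1),'tip-70',(hd.mean(0)+d*(s.max()-70)).round(1),'dir deg',np.degrees(np.arctan2(d[1],d[0])).round(1),'zmed',np.nanmedian(P[L==i][:,2]).round(1))
# box
B=P[155:245,300:430];z=B[...,2];k=(z>52)&(z<66);
b=B[k];b=b[b[:,1]<-180];print('rim pts',len(b),b.min(0).round(),b.max(0).round())
np.set_printoptions(suppress=True)
for r in (170,185,200,215,228): print(r,[(u,*P[r,u].round().astype(int)) for u in range(314,420,6) if np.isfinite(P[r,u,0])])
E
python3 fit.py
```

```text
door n [-0.557 -0.188  0.809] slope 36.0 std 1.7996545607297263 3703
yaw from normal 18.661273275369524
rect ((5.964942932128906, -0.2061767578125), (198.88839721679688, 198.0247344970703), 89.8078842163086)
e1 [-0.766 -0.259 -0.588] e2 [ 0.32  -0.947  0.   ] door centre [505.9 270.8 146.9]
handle 190 [481.2 262.9 184.8] 53.715899980289 [207.04210526 162.32631579]
handle dir [-0.32   0.948  0.007] mean [481.2 262.3 184.6] ext 125.2520317530292
spoon px [277. 175.] len 144.3 handle end [ 591.6 -153.3] center(75) [599.6 -78.7] tip-70 [599.6 -79.4] dir deg 83.8 zmed 16.0
spoon px [278. 192.] len 142.3 handle end [ 546.9 -156.3] center(75) [547.3 -81.3] tip-70 [547.2 -84. ] dir deg 89.8 zmed 16.4
spoon px [278. 207.] len 141.9 handle end [ 499.1 -159.6] center(75) [496.5 -84.7] tip-70 [496.6 -87.8] dir deg 92.0 zmed 16.4
spoon px [275. 223.] len 144.2 handle end [ 445.3 -149.5] center(75) [444.  -74.5] tip-70 [444.  -75.3] dir deg 91.0 zmed 16.5
rim pts 549 [ 417. -381.   52.] [ 628. -202.   66.]
170 [(314, np.int64(624), np.int64(-196), np.int64(-4)), (320, np.int64(614), np.int64(-207)
[... 3906 characters left out ...]
4(-272), np.int64(5)), (344, np.int64(430), np.int64(-293), np.int64(-5)), (350, np.int64(430), np.int64(-310), np.int64(11)), (356, np.int64(431), np.int64(-331), np.int64(6)), (362, np.int64(431), np.int64(-350), np.int64(8)), (368, np.int64(431), np.int64(-366), np.int64(21)), (374, np.int64(430), np.int64(-372), np.int64(64)), (380, np.int64(430), np.int64(-382), np.int64(92)), (386, np.int64(430), np.int64(-393), np.int64(116)), (392, np.int64(429), np.int64(-403), np.int64(140)), (398, np.int64(429), np.int64(-413), np.int64(161)), (404, np.int64(429), np.int64(-420), np.int64(187)), (410, np.int64(429), np.int64(-430), np.int64(206)), (416, np.int64(433), np.int64(-526), np.int64(6))]
```

```bash
cat >> h.py <<'E'
from scipy.spatial.transform import Rotation as Ro
yaw=np.radians(18.66);CX=np.array([np.cos(yaw),np.sin(yaw),0]);CY=np.array([-np.sin(yaw),np.cos(yaw),0])
def st():
    o=env.get_obs();R=Ro.from_rotvec(o['eef_rot']);p=np.array(o['eef_pos'])
    print('t',round(o['time'],2),'tcp',p.round(1),'grasp',(p+163*R.as_matrix()[:,0]).round(1),'toolx',R.as_matrix()[:,0].round(3),'jaw',R.as_matrix()[:,1].round(3),'j',np.round(o['joints'],2),'F',np.round(o['wrist_force'],1),'w',round(o['grip_width'],1))
    return o,p,R
def ori(tx,jaw):
    x=np.array(tx,float);x/=np.linalg.norm(x);y=np.array(jaw,float);y-=x*(x@y);y/=np.linalg.norm(y)
    return Ro.from_matrix(np.stack([x,y,np.cross(x,y)],1))
def row(p,R,g,Rn):
    "row from pose p,R to grasp point g with orientation Rn"
    t=np.array(g)-163*Rn.as_matrix()[:,0]
    return ((t-p)/10).round(1).tolist(),np.degrees((Rn*R.inv()).as_rotvec()).round(1).tolist()
E
python3 - <<'E'
from h import *
o,p,R=st()
H=np.array([481,262.3,180.5])
for s in (1,-1):
    Rn=ori([0,0,-1],s*CX);print(s,row(p,R,H+[0,0,120],Rn))
E
```

```text
t 0.1 tcp [ 256.6 -542.4  403.6] grasp [ 256.5 -542.2  240.6] toolx [-0.001  0.002 -1.   ] jaw [ 0.428 -0.904 -0.002] j [-1.19  0.09  1.23 -0.    1.82 -0.06] F [-0.2 -0.   0.1] w 87.9
1 ([22.4, 80.5, 6.0], [-0.0, -0.1, 83.3])
-1 ([22.4, 80.5, 6.0], [-0.1, 0.0, -96.7])
```

>>> {"op": "arm_command", "data": {
  "steps": [
    [[5, 18, 6], [0, 0, 20]],
    [[10, 36, 6], [0, 0, 40]],
    [[22.4, 80.5, 6], [0, 0, 83.3]],
    [[22.4, 80.5, 6], [0, 0, 83.3]],
    [[22.4, 80.5, 6], [0, 0, 83.3]],
    [[22.4, 80.5, 6], [0, 0, 83.3]],
    [[22.4, 80.5, 6], [0, 0, 83.3]],
    [[22.4, 80.5, 6], [0, 0, 83.3]],
    [[22.4, 80.5, 6], [0, 0, 83.3]],
    [[22.4, 80.5, 6], [0, 0, 83.3]],
    [[22.4, 80.5, 6], [0, 0, 83.3]],
    [[22.4, 80.5, 6], [0, 0, 83.3]],
    [[22.4, 80.5, 6], [0, 0, 83.3]],
    [[22.4, 80.5, 6], [0, 0, 83.3]],
    [[22.4, 80.5, 6], [0, 0, 83.3]],
    [[22.4, 80.5, 6], [0, 0, 83.3]],
    [[22.4, 80.5, 6], [0, 0, 83.3]],
    [[22.4, 80.5, 6], [0, 0, 83.3]],
    [[22.4, 80.5, 6], [0, 0, 83.3]],
    [[22.4, 80.5, 6], [0, 0, 83.3]]
  ],
  "grip": 4
}}

```text
time: 1.77
eef_pos: [479.0, 259.4, 463.0]
eef_rot: [0.965, 1.347, -0.968]
wrist_force: [0.2, -0.1, 0.0]
grip_width: 40.3
```

```bash
python3 - <<'E'
from h import *
o,p,R=st()
H=np.array([481,262.3,180.5])
print(row(p,R,H,ori([0,0,-1],CX)))
s=snap('top','t1.png');s=snap('side','s1.png')
E
```

```text
t 1.77 tcp [479.  259.4 463. ] grasp [478.7 259.3 300. ] toolx [-0.002 -0.001 -1.   ] jaw [ 0.948  0.32  -0.002] j [ 0.43 -0.04  1.26  0.    1.92  0.11] F [ 0.2 -0.1  0. ] w 40.3
([0.2, 0.3, -11.9], [0.0, -0.1, 0.0])
```

View pics/s1.png

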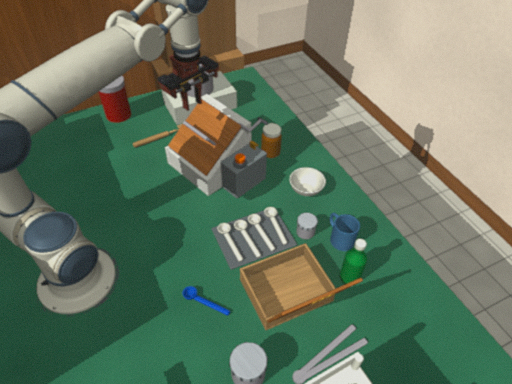

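The gripper hangs above the door handle at about (190,90) in the side view, and nothing else has moved. I'll descend onto the bar and pinch it.

>>> {"op": "arm_command", "data": {
  "steps": [
    [[0.2, 0.3, -4], [0, 0, 0]],
    [[0.2, 0.3, -8], [0, 0, 0]],
    [[0.2, 0.3, -10], [0, 0, 0]],
    [[0.2, 0.3, -11.9], [0, 0, 0]],
    [[0.2, 0.3, -11.9], [0, 0, 0]],
    [[0.2, 0.3, -11.9], [0, 0, 0]],
    [[0.2, 0.3, -11.9], [0, 0, 0]]
  ]
}}

```text
time: 2.45
eef_pos: [482.1, 264.8, 342.8]
eef_rot: [0.961, 1.351, -0.966]
wrist_force: [-0.2, 0.0, -0.2]
grip_width: 39.9
```

>>> {"op": "arm_command", "data": {
  "steps": [
    [[0, 0, 0], [0, 0, 0]],
    [[0, 0, 0], [0, 0, 0]],
    [[0, 0, 0], [0, 0, 0]],
    [[0, 0, 0], [0, 0, 0]],
    [[0, 0, 0], [0, 0, 0]],
    [[0, 0, 0], [0, 0, 0]]
  ],
  "grip": 0,
  "newtons": 20
}}

```text
time: 2.95
eef_pos: [481.3, 264.5, 343.5]
eef_rot: [0.959, 1.353, -0.968]
wrist_force: [-6.9, -2.6, 5.3]
grip_width: 11.3
```

```bash
python3 - <<'E'
from h import *
o,p,R=st()
g=p+163*R.as_matrix()[:,0]
# arc about hinge
g0=g.copy()
r0=np.array([-109.1,-20.0]) # x,z of handle from hinge
for th in np.arange(0.1,1.96,0.1):
    c,s=np.cos(th),np.sin(th)
    d=np.array([r0[0]*c+r0[1]*s,-r0[0]*s+r0[1]*c])-r0
    phi=np.radians(30)*min(th/1.8,1)
    Rn=Ro.from_rotvec(CY*phi)*ori([0,0,-1],CX)
    print(round(th,2),row(p,R,g0+CX*d[0]+np.array([0,0,d[1]]),Rn))
E
```

```text
t 2.95 tcp [481.3 264.5 343.5] grasp [480.1 264.3 180.5] toolx [-0.007 -0.001 -1.   ] jaw [ 0.946  0.324 -0.007] j [ 0.44 -0.05  1.48  0.    1.72  0.11] F [-6.9 -2.6  5.3] w 11.3
0.1 ([0.2, 0.1, 1.1], [-0.5, 1.2, -0.3])
0.2 ([0.6, 0.2, 2.2], [-1.0, 2.7, -0.3])
0.3 ([1.1, 0.4, 3.3], [-1.5, 4.3, -0.3])
0.4 ([1.7, 0.6, 4.3], [-2.1, 5.9, -0.3])
0.5 ([2.5, 0.9, 5.3], [-2.6, 7.5, -0.3])
0.6 ([3.3, 1.1, 6.3], [-3.1, 9.0, -0.3])
0.7 ([4.2, 1.4, 7.2], [-3.7, 10.6, -0.3])
0.8 ([5.2, 1.8, 8.0], [-4.2, 12.2, -0.3])
0.9 ([6.3, 2.1, 8.7], [-4.8, 13.8, -0.2])
1.0 ([7.5, 2.5, 9.4], [-5.3, 15.4, -0.2])
1.1 ([8.7, 3.0, 10.0], [-5.8, 16.9, -0.2])
1.2 ([10.0, 3.4, 10.5], [-6.4, 18.5, -0.2])
1.3 ([11.3, 3.8, 10.8], [-6.9, 20.1, -0.2])
1.4 ([12.7, 4.3, 11.1], [-7.4, 21.7, -0.2])
1.5 ([14.1, 4.8, 11.2], [-8.0, 23.2, -0.2])
1.6 ([15.6, 5.3, 11.2], [-8.5, 24.8, -0.2])
1.7 ([17.0, 5.8, 11.1], [-9.0, 26.4, -0.2])
1.8 ([18.4, 6.2, 10.9], [-9.6, 28.0, -0.2])
1.9 ([19.5, 6.6, 10.8], [-9.6, 28.0, -0.2])
```

>>> {"op": "arm_command", "data": {
  "steps": [
    [[0.1, 0, 0.5], [-0.2, 0.6, 0]],
    [[0.2, 0.1, 1.1], [-0.5, 1.2, -0.3]],
    [[0.4, 0.15, 1.7], [-0.7, 2, -0.3]],
    [[0.6, 0.2, 2.2], [-1, 2.7, -0.3]],
    [[0.8, 0.3, 2.8], [-1.2, 3.5, -0.3]],
    [[1.1, 0.4, 3.3], [-1.5, 4.3, -0.3]],
    [[1.4, 0.5, 3.8], [-1.8, 5.1, -0.3]],
    [[1.7, 0.6, 4.3], [-2.1, 5.9, -0.3]],
    [[2.1, 0.7, 4.8], [-2.3, 6.7, -0.3]],
    [[2.5, 0.9, 5.3], [-2.6, 7.5, -0.3]],
    [[2.9, 1, 5.8], [-2.8, 8.2, -0.3]],
    [[3.3, 1.1, 6.3], [-3.1, 9, -0.3]],
    [[3.7, 1.3, 6.7], [-3.4, 9.8, -0.3]],
    [[4.2, 1.4, 7.2], [-3.7, 10.6, -0.3]],
    [[4.7, 1.6, 7.6], [-4, 11.4, -0.3]],
    [[5.2, 1.8, 8], [-4.2, 12.2, -0.3]],
    [[5.7, 1.9, 8.4], [-4.5, 13, -0.2]],
    [[6.3, 2.1, 8.7], [-4.8, 13.8, -0.2]],
    [[6.9, 2.3, 9.1], [-5, 14.6, -0.2]],
    [[7.5, 2.5, 9.4], [-5.3, 15.4, -0.2]]
  ]
}}

```text
time: 4.62
eef_pos: [555.6, 289.6, 438.3]
eef_rot: [0.776, 1.518, -1.187]
wrist_force: [-7.5, -0.8, -3.4]
grip_width: 11.4
```

```bash
cat > arc.py <<'E'
from h import *
import sys
o,p,R=st()
g=p+163*R.as_matrix()[:,0]
Hin=np.array([480.1,264.3,180.5])+109.1*CX;Hin[2]=200
v=np.array([(g-Hin)@CX,g[2]-200]);a=np.arctan2(v[1],v[0]);a0=np.arctan2(-20,-109.1)%(2*np.pi)
th0=(a0-a)%(2*np.pi);print('radius',np.linalg.norm(v).round(1),'theta',th0.round(3),'lateral',((g-Hin)@CY).round(1))
r0=np.array([-109.1,-20.0])
for th in np.linspace(1.0,1.98,15):
    c,s=np.cos(th),np.sin(th)
    d=np.array([r0[0]*c+r0[1]*s,-r0[0]*s+r0[1]*c])
    phi=np.radians(30)*min(th/1.8,1)
    Rn=Ro.from_rotvec(CY*phi)*ori([0,0,-1],CX)
    print(round(th,2),row(p,R,Hin+CX*d[0]+np.array([0,0,d[1]]),Rn))
E
python3 arc.py
```

```text
t 4.62 tcp [555.6 289.6 438.3] grasp [510.2 274.3 282.5] toolx [-0.278 -0.094 -0.956] jaw [ 0.905  0.308 -0.294] j [0.42 0.31 0.93 0.03 2.19 0.11] F [-7.5 -0.8 -3.4] w 11.4
radius 113.1 theta 0.999 lateral -0.2
1.0 ([0.0, 0.0, -0.1], [0.1, -0.4, -0.1])
1.07 ([0.9, 0.3, 0.3], [-0.3, 0.7, -0.1])
1.14 ([1.8, 0.6, 0.7], [-0.6, 1.8, -0.1])
1.21 ([2.7, 0.9, 1.0], [-1.0, 2.9, -0.1])
1.28 ([3.6, 1.2, 1.2], [-1.4, 4.0, -0.1])
1.35 ([4.6, 1.6, 1.4], [-1.8, 5.1, -0.1])
1.42 ([5.6, 1.9, 1.6], [-2.1, 6.2, -0.1])
1.49 ([6.5, 2.2, 1.7], [-2.5, 7.3, -0.1])
1.56 ([7.5, 2.6, 1.7], [-2.9, 8.4, -0.1])
1.63 ([8.6, 2.9, 1.7], [-3.3, 9.5, -0.1])
1.7 ([9.6, 3.2, 1.6], [-3.6, 10.6, -0.1])
1.77 ([10.6, 3.6, 1.4], [-4.0, 11.8, -0.1])
1.84 ([11.4, 3.9, 1.3], [-4.2, 12.2, -0.1])
1.91 ([12.2, 4.1, 1.2], [-4.2, 12.2, -0.1])
1.98 ([12.9, 4.4, 1.1], [-4.2, 12.2, -0.1])
```

>>> {"op": "arm_command", "data": {
  "steps": [
    [[0.9, 0.3, 0.3], [-0.3, 0.7, 0]],
    [[1.8, 0.6, 0.7], [-0.6, 1.8, 0]],
    [[2.7, 0.9, 1], [-1, 2.9, 0]],
    [[3.6, 1.2, 1.2], [-1.4, 4, 0]],
    [[4.6, 1.6, 1.4], [-1.8, 5.1, 0]],
    [[5.6, 1.9, 1.6], [-2.1, 6.2, 0]],
    [[6.5, 2.2, 1.7], [-2.5, 7.3, 0]],
    [[7.5, 2.6, 1.7], [-2.9, 8.4, 0]],
    [[8.6, 2.9, 1.7], [-3.3, 9.5, 0]],
    [[9.6, 3.2, 1.6], [-3.6, 10.6, 0]],
    [[10.6, 3.6, 1.4], [-4, 11.8, 0]],
    [[11, 3.7, 1.3], [-4.2, 12.2, 0]],
    [[11.4, 3.9, 1.3], [-4.2, 12.2, 0]],
    [[11.8, 4, 1.2], [-4.2, 12.2, 0]],
    [[12.2, 4.1, 1.2], [-4.2, 12.2, 0]],
    [[12.4, 4.2, 1.2], [-4.2, 12.2, 0]],
    [[12.4, 4.2, 1.2], [-4.2, 12.2, 0]],
    [[12.4, 4.2, 1.2], [-4.2, 12.2, 0]]
  ]
}}

```text
time: 6.12
eef_pos: [660.1, 323.6, 449.4]
eef_rot: [0.62, 1.637, -1.345]
wrist_force: [-3.4, 3.2, 25.8]
grip_width: 11.3
```

```bash
python3 arc.py; python3 -c "
from h import *
snap('side','s2.png')"
```

```text
t 6.12 tcp [660.1 323.6 449.4] grasp [583.7 297.8 307.7] toolx [-0.468 -0.158 -0.869] jaw [ 0.822  0.282 -0.494] j [0.4  0.87 0.17 0.07 2.61 0.13] F [-3.4  3.2 25.8] w 11.3
radius 107.7 theta 1.75 lateral -1.4
1.0 ([-10.4, -3.4, -1.2], [4.0, -12.3, -0.2])
1.07 ([-9.6, -3.1, -0.8], [3.7, -11.2, -0.2])
1.14 ([-8.7, -2.8, -0.5], [3.3, -10.1, -0.2])
1.21 ([-7.8, -2.5, -0.1], [2.9, -9.0, -0.2])
1.28 ([-6.8, -2.2, 0.1], [2.5, -7.9, -0.2])
1.35 ([-5.9, -1.8, 0.3], [2.2, -6.8, -0.2])
1.42 ([-4.9, -1.5, 0.5], [1.8, -5.7, -0.2])
1.49 ([-3.9, -1.2, 0.6], [1.4, -4.6, -0.2])
1.56 ([-2.9, -0.8, 0.6], [1.0, -3.5, -0.2])
1.63 ([-1.9, -0.5, 0.6], [0.7, -2.4, -0.2])
1.7 ([-0.9, -0.1, 0.5], [0.3, -1.3, -0.2])
1.77 ([0.1, 0.2, 0.3], [-0.1, -0.2, -0.2])
1.84 ([1.0, 0.5, 0.2], [-0.2, 0.3, -0.2])
1.91 ([1.7, 0.7, 0.1], [-0.2, 0.3, -0.2])
1.98 ([2.4, 1.0, -0.0], [-0.2, 0.3, -0.2])
```

View pics/s2.png

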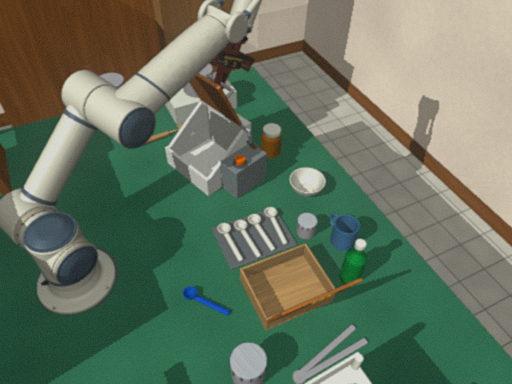

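The elbow (j3 = 0.17) is at its range limit because the tool tilt puts the wrist too far out. I'll reduce the tilt to 18° and then finish the lift.

```bash
python3 - <<'E'
from h import *
o,p,R=st()
Hin=np.array([480.1,264.3,180.5])+109.1*CX;Hin[2]=200
r0=np.array([-109.1,-20.0])
for th,ph in ((1.75,24),(1.75,20),(1.75,17),(1.8,17),(1.85,17),(1.9,17),(1.94,17)):
    c,s=np.cos(th),np.sin(th)
    d=np.array([r0[0]*c+r0[1]*s,-r0[0]*s+r0[1]*c])
    Rn=Ro.from_rotvec(CY*np.radians(ph))*ori([0,0,-1],CX)
    print(th,ph,row(p,R,Hin+CX*d[0]+np.array([0,0,d[1]]),Rn))
E
```

```text
t 6.17 tcp [660.1 323.6 449.4] grasp [583.7 297.8 307.7] toolx [-0.468 -0.158 -0.869] jaw [ 0.822  0.282 -0.494] j [0.4  0.87 0.17 0.07 2.61 0.12] F [-4.7  2.3 25.7] w 11.5
1.75 24 ([-1.4, -0.3, 1.0], [1.7, -5.4, -0.2])
1.75 20 ([-2.4, -0.7, 1.5], [3.0, -9.2, -0.2])
1.75 17 ([-3.2, -0.9, 1.7], [3.9, -12.0, -0.2])
1.8 17 ([-2.6, -0.7, 1.7], [3.9, -12.0, -0.2])
1.85 17 ([-2.1, -0.6, 1.7], [3.9, -12.0, -0.2])
1.9 17 ([-1.6, -0.4, 1.6], [3.9, -12.0, -0.2])
1.94 17 ([-1.2, -0.3, 1.5], [3.9, -12.0, -0.2])
```

>>> {"op": "arm_command", "data": {
  "steps": [
    [[-0.7, -0.1, 0.5], [0.9, -2.7, 0]],
    [[-1.4, -0.3, 1], [1.7, -5.4, 0]],
    [[-2.4, -0.7, 1.5], [3, -9.2, 0]],
    [[-3.2, -0.9, 1.7], [3.9, -12, 0]],
    [[-3.2, -0.9, 1.7], [3.9, -12, 0]],
    [[-2.9, -0.8, 1.7], [3.9, -12, 0]],
    [[-2.6, -0.7, 1.7], [3.9, -12, 0]],
    [[-2.3, -0.6, 1.7], [3.9, -12, 0]],
    [[-2.1, -0.6, 1.7], [3.9, -12, 0]],
    [[-1.8, -0.5, 1.7], [3.9, -12, 0]],
    [[-1.6, -0.4, 1.6], [3.9, -12, 0]],
    [[-1.4, -0.3, 1.5], [3.9, -12, 0]],
    [[-1.2, -0.3, 1.5], [3.9, -12, 0]],
    [[-1.2, -0.3, 1.5], [3.9, -12, 0]],
    [[-1.2, -0.3, 1.5], [3.9, -12, 0]]
  ]
}}

```text
time: 7.42
eef_pos: [648.4, 321.0, 463.9]
eef_rot: [0.772, 1.518, -1.187]
wrist_force: [-2.9, -0.6, -12.3]
grip_width: 11.0
```

```bash
python3 arc.py|head -3
```

```text
t 7.42 tcp [648.4 321.  463.9] grasp [603.  305.3 308.2] toolx [-0.279 -0.096 -0.956] jaw [ 0.904  0.31  -0.295] j [0.41 0.67 0.41 0.03 2.36 0.1 ] F [ -2.9  -0.6 -12.3] w 11.0
radius 110.1 theta 1.939 lateral -0.5
1.0 ([-9.2, -3.1, -2.7], [0.2, -0.4, -0.3])
```

>>> {"op": "arm_command", "data": {
  "steps": [
    [[-0.4, -0.1, 0], [0, 0, 0]],
    [[-0.8, -0.3, 0.1], [0, 0, 0]],
    [[-1.1, -0.4, 0.1], [0, 0, 0]],
    [[-1.1, -0.4, 0.1], [0, 0, 0]],
    [[-1.1, -0.4, 0.1], [0, 0, 0]]
  ]
}}

```text
time: 7.83
eef_pos: [636.6, 317.0, 466.0]
eef_rot: [0.772, 1.519, -1.186]
wrist_force: [-1.2, 1.6, -6.1]
grip_width: 11.2
```

>>> {"op": "arm_command", "data": {
  "steps": [
    [[0, 0, 0], [0, 0, 0]],
    [[0, 0, 0], [0, 0, 0]],
    [[0, 0, 0], [0, 0, 0]],
    [[0, 0, 0], [0, 0, 0]]
  ],
  "grip": 4
}}

```text
time: 8.17
eef_pos: [636.3, 316.7, 467.5]
eef_rot: [0.774, 1.518, -1.184]
wrist_force: [0.1, 1.0, 0.1]
grip_width: 34.4
```

```bash
python3 arc.py|head -2; python3 -c "
from h import *
s=snap('top','t3.png')
"
```

```text
t 8.17 tcp [636.3 316.7 467.5] grasp [591.2 301.1 311.6] toolx [-0.277 -0.095 -0.956] jaw [ 0.904  0.31  -0.293] j [0.41 0.62 0.48 0.03 2.34 0.1 ] F [0.1 1.  0.1] w 34.4
radius 111.9 theta 1.823 lateral -0.6
```

View pics/t3.png

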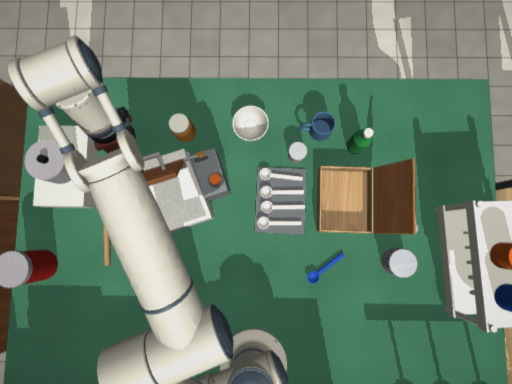

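>>> {"op": "arm_command", "data": {
  "steps": [
    [[0.7, 0.2, 2.4], [0, 0, 0]],
    [[1.4, 0.5, 4.8], [0, 0, 0]],
    [[2.1, 0.7, 7.2], [0, 0, 0]],
    [[2, 0.7, 10], [0, 0, 0]],
    [[2, 0.7, 13], [0, 0, 0]],
    [[2, 0.7, 13.5], [0, 0, 0]],
    [[2, 0.7, 13.5], [0, 0, 0]],
    [[2, 0.7, 13.5], [0, 0, 0]]
  ]
}}

```text
time: 8.88
eef_pos: [611.8, 302.0, 571.6]
eef_rot: [0.794, 1.507, -1.164]
wrist_force: [0.0, -0.9, 0.2]
grip_width: 39.6
```

```bash
python3 -c "
from h import *
o,p,R=st()
s=snap('side','s4.png')
"
```

```text
t 8.88 tcp [611.8 302.  571.6] grasp [570.3 288.4 414.6] toolx [-0.254 -0.084 -0.963] jaw [ 0.911  0.313 -0.268] j [0.4  0.69 0.17 0.04 2.55 0.1 ] F [ 0.  -0.9  0.2] w 39.6
```

View pics/s4.png

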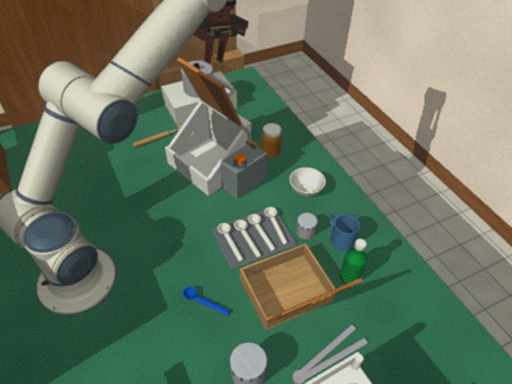

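>>> {"op": "arm_command", "data": {
  "steps": [
    [[-1, -0.3, 1], [1.2, -3.5, 0]],
    [[-2, -0.7, 2], [2.4, -7, 0]],
    [[-4, -1.3, 4], [4.8, -14.2, 0]],
    [[-4, -1.3, 4], [4.8, -14.2, 0]],
    [[-6, -2, 6], [4.8, -14.2, 0]],
    [[-8, -3, 7], [4.8, -14.2, 0]],
    [[-10, -5, 7], [4.8, -14.2, 0]],
    [[-12, -8, 7], [4.8, -14.2, 0]],
    [[-12, -12, 7], [4.8, -14.2, 0]],
    [[-11, -16, 7], [4.8, -14.2, 0]],
    [[-8, -20, 7], [4.8, -14.2, 0]],
    [[-6, -24, 6], [4.8, -14.2, 0]],
    [[-4, -28, 4], [4.8, -14.2, 0]],
    [[-2, -32, 0], [4.8, -14.2, 0]]
  ],
  "grip": 8.7
}}

```text
time: 10.1
eef_pos: [580.6, 5.9, 593.9]
eef_rot: [0.959, 1.354, -0.97]
wrist_force: [0.6, -0.3, 0.6]
grip_width: 86.7
```

```bash
cat >> h.py <<'E'
def tilt(az,t,jaw): 
    a=np.radians(az);t=np.radians(t);return ori([np.sin(t)*np.cos(a),np.sin(t)*np.sin(a),-np.cos(t)],jaw)
E
python3 -c "
from h import *
o,p,R=st()
s=snap('top','t5.png');P=pts(s)
m=P[135:168,283:314].reshape(-1,3);m=m[(m[:,2]>52)&(m[:,2]<68)];print('can',len(m),((m.max(0)+m.min(0))/2).round(1),(m.max(0)-m.min(0)).round(1))
c=(m.max(0)+m.min(0))/2
az=np.degrees(np.arctan2(c[1],c[0]))
a=np.radians(az+90);Rn=tilt(az,20,[np.cos(a),np.sin(a),0])
for z in (160,38): print(row(p,R,[c[0],c[1],z],Rn))
"
```

```text
t 10.1 tcp [580.6   5.9 593.9] grasp [579.1   5.7 430.9] toolx [-0.009 -0.001 -1.   ] jaw [ 0.946  0.323 -0.009] j [-0.05  0.18  0.79 -0.    2.18 -0.38] F [ 0.6 -0.3  0.6] w 86.7
can 275 [ 677.5 -134.5   59.3] [61.5 61.2 13.2]
([4.2, -13.0, -28.1], [-13.4, -16.2, 59.4])
([4.2, -13.0, -40.3], [-13.4, -16.2, 59.4])
```

View pics/t5.png

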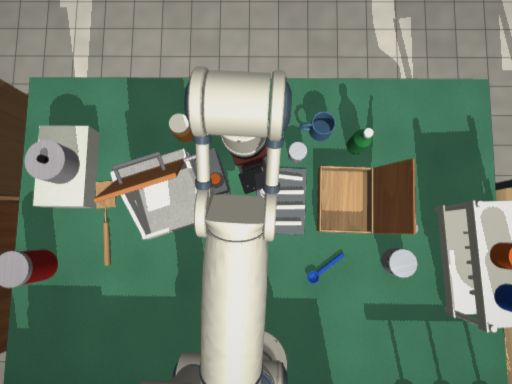

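>>> {"op": "arm_command", "data": {
  "steps": [
    [[4.2, -13, -10], [-13.4, -16.2, 59.4]],
    [[4.2, -13, -20], [-13.4, -16.2, 59.4]],
    [[4.2, -13, -28.1], [-13.4, -16.2, 59.4]],
    [[4.2, -13, -28.1], [-13.4, -16.2, 59.4]],
    [[4.2, -13, -28.1], [-13.4, -16.2, 59.4]],
    [[4.2, -13, -28.1], [-13.4, -16.2, 59.4]],
    [[4.2, -13, -28.1], [-13.4, -16.2, 59.4]],
    [[4.2, -13, -28.1], [-13.4, -16.2, 59.4]],
    [[4.2, -13, -28.1], [-13.4, -16.2, 59.4]],
    [[4.2, -13, -28.1], [-13.4, -16.2, 59.4]],
    [[4.2, -13, -28.1], [-13.4, -16.2, 59.4]],
    [[4.2, -13, -28.1], [-13.4, -16.2, 59.4]],
    [[4.2, -13, -28.1], [-13.4, -16.2, 59.4]]
  ]
}}

```text
time: 11.23
eef_pos: [627.2, -128.0, 306.8]
eef_rot: [0.119, 1.217, -0.183]
wrist_force: [-0.3, 0.2, 0.4]
grip_width: 87.0
```

```bash
python3 -c "
from h import *
o,p,R=st()
s=snap('top','t6.png');
c=np.array([677.5,-134.5])
az=np.degrees(np.arctan2(c[1],c[0]))
a=np.radians(az+90);Rn=tilt(az,20,[np.cos(a),np.sin(a),0])
for z in (100,38): print(row(p,R,[c[0],c[1],z],Rn))
"
```

```text
t 11.23 tcp [ 627.2 -128.   306.8] grasp [ 681.7 -140.4  153.7] toolx [ 0.334 -0.076 -0.939] jaw [ 0.203  0.979 -0.007] j [-0.26  0.05  1.46  0.01  1.28 -1.63] F [-0.3  0.2  0.4] w 87.0
([-0.4, 0.4, -5.4], [0.4, -0.1, 0.5])
([-0.4, 0.4, -11.6], [0.4, -0.1, 0.5])
```

View pics/t6.png

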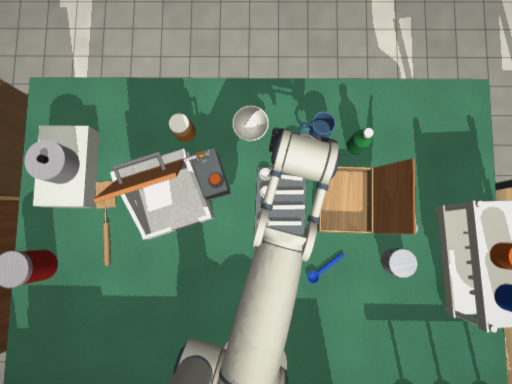

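>>> {"op": "arm_command", "data": {
  "steps": [
    [[-0.4, 0.4, -3], [0.4, 0, 0.5]],
    [[-0.4, 0.4, -6], [0.4, 0, 0.5]],
    [[-0.4, 0.4, -9], [0.4, 0, 0.5]],
    [[-0.4, 0.4, -11.6], [0.4, 0, 0.5]],
    [[-0.4, 0.4, -11.6], [0.4, 0, 0.5]],
    [[-0.4, 0.4, -11.6], [0.4, 0, 0.5]],
    [[-0.4, 0.4, -11.6], [0.4, 0, 0.5]]
  ]
}}

```text
time: 11.87
eef_pos: [624.0, -123.9, 193.4]
eef_rot: [0.119, 1.215, -0.171]
wrist_force: [0.6, -0.8, 0.4]
grip_width: 86.9
```

>>> {"op": "arm_command", "data": {
  "steps": [
    [[0, 0, 0], [0, 0, 0]],
    [[0, 0, 0], [0, 0, 0]],
    [[0, 0, 0], [0, 0, 0]],
    [[0, 0, 0], [0, 0, 0]],
    [[0, 0, 0], [0, 0, 0]],
    [[0, 0, 0], [0, 0, 0]]
  ],
  "grip": 4,
  "newtons": 20
}}

```text
time: 12.37
eef_pos: [624.3, -124.3, 194.6]
eef_rot: [0.118, 1.213, -0.172]
wrist_force: [-1.9, -1.4, 4.8]
grip_width: 59.7
```

>>> {"op": "arm_command", "data": {
  "steps": [
    [[0, 0, 2], [0, 0, 0]],
    [[0, 0, 6], [0, 0, 0]],
    [[0, 0, 10], [0, 0, 0]],
    [[0, 0, 14], [0, 0, 0]],
    [[-1, 0, 18], [0, 0, 0]],
    [[-2, 0, 18], [0, 0, 0]]
  ]
}}

```text
time: 12.87
eef_pos: [604.5, -124.2, 385.0]
eef_rot: [0.116, 1.199, -0.172]
wrist_force: [1.1, -0.4, 0.0]
grip_width: 59.8
```

```bash
python3 -c "
from h import *
o,p,R=st()
s=snap('side','s7.png')
Hin=np.array([480.1,264.3,0])+109.1*CX
S=Hin-97*CX;print('spot',S)
Rn=tilt(18.66,20,CY)
Z=38+2  # grasp z above canister foot
for x,z in ((-8,250+10+38),(-8,10+40)):
    g=S+x*CX;g[2]=z;print(row(p,R,g,Rn))
"
```

```text
t 12.87 tcp [ 604.5 -124.2  385. ] grasp [ 661.9 -135.8  232.9] toolx [ 0.352 -0.072 -0.933] jaw [ 0.194  0.981 -0.002] j [-0.26 -0.03  1.41  0.02  1.4  -1.64] F [ 1.1 -0.4  0. ] w 59.8
spot [491.56394991 268.17141478   0.        ]
([-17.3, 37.2, 6.6], [0.0, 1.1, 29.9])
([-17.3, 37.2, -18.2], [0.0, 1.1, 29.9])
```

View pics/s7.png

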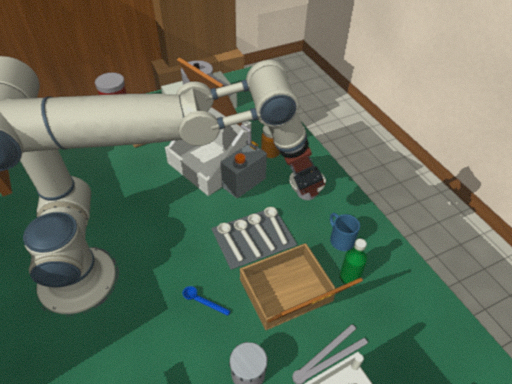

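```bash
python3 -c "
from h import *
o,p,R=st()
S=np.array([491.6,268.2,0])
Rn=tilt(18.66,20,CY)
for x,z in ((-75,300),(-5,170),(-5,90),(-5,53)):
    g=S+x*CX;g[2]=z;print(row(p,R,g,Rn))
"
```

```text
t 12.92 tcp [ 603.2 -124.2  381.1] grasp [ 659.8 -135.7  228.7] toolx [ 0.347 -0.071 -0.935] jaw [ 0.195  0.981 -0.002] j [-0.26 -0.03  1.42  0.02  1.4  -1.64] F [ 3.3 -0.6 -2.3] w 59.6
([-23.6, 35.1, 7.2], [0.1, 0.8, 29.9])
([-16.9, 37.3, -5.8], [0.1, 0.8, 29.9])
([-16.9, 37.3, -13.8], [0.1, 0.8, 29.9])
([-16.9, 37.3, -17.5], [0.1, 0.8, 29.9])
```

>>> {"op": "arm_command", "data": {
  "steps": [
    [[-6, 3, 7.2], [0, 0, 7]],
    [[-12, 8, 7.2], [0, 0.8, 14]],
    [[-18, 12, 7.2], [0, 0.8, 21]],
    [[-23.6, 18, 7.2], [0, 0.8, 28]],
    [[-23.6, 22, 7.2], [0, 0.8, 29.9]],
    [[-23.6, 26, 7.2], [0, 0.8, 29.9]],
    [[-23.6, 30, 7.2], [0, 0.8, 29.9]],
    [[-23.6, 33, 7.2], [0, 0.8, 29.9]],
    [[-23.6, 35.1, 7.2], [0, 0.8, 29.9]],
    [[-23.6, 35.1, 7.2], [0, 0.8, 29.9]],
    [[-23.6, 35.1, 7.2], [0, 0.8, 29.9]]
  ]
}}

```text
time: 13.83
eef_pos: [367.1, 225.4, 450.9]
eef_rot: [-0.201, 1.214, 0.283]
wrist_force: [1.1, 0.4, -3.2]
grip_width: 59.7
```

```bash
python3 -c "
from h import *
o,p,R=st()
S=np.array([491.6,268.2,0])
Rn=tilt(18.66,20,CY)
for x,z in ((-75,300),(-5,170),(-5,90),(-5,53)):
    g=S+x*CX;g[2]=z;print(row(p,R,g,Rn))
snap('side','s8.png')
snap('top','t8.png')
"
```

```text
t 13.83 tcp [367.1 225.4 450.9] grasp [419.4 242.9 297.5] toolx [ 0.321  0.107 -0.941] jaw [-0.32   0.947 -0.001] j [ 0.49 -0.5   1.68 -0.06  1.62 -1.42] F [ 1.1  0.4 -3.2] w 59.7
([0.1, 0.1, 0.2], [0.1, -0.2, -0.0])
([6.7, 2.3, -12.8], [0.1, -0.2, -0.0])
([6.7, 2.3, -20.8], [0.1, -0.2, -0.0])
([6.7, 2.3, -24.5], [0.1, -0.2, -0.0])
```

View pics/s8.png

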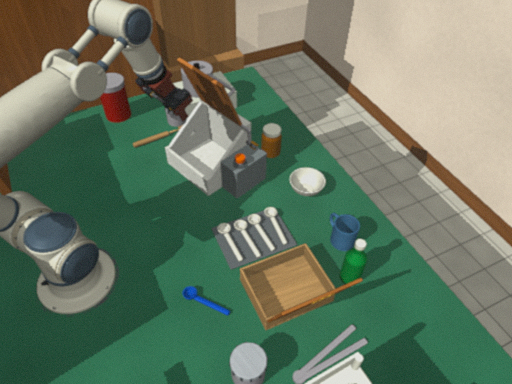

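View pics/t8.png

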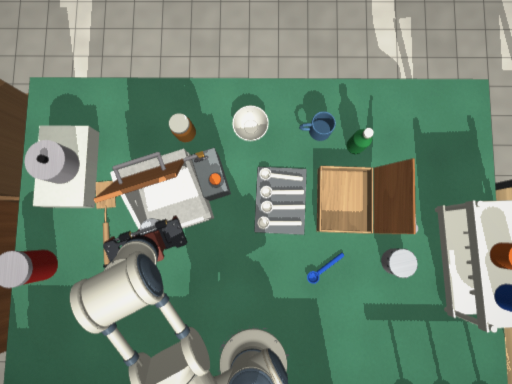

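The canister is held upright in front of the open cupboard, with the hand at about (140,240) in the top view. The door is still open. I'll go in and down.

>>> {"op": "arm_command", "data": {
  "steps": [
    [[2.2, 0.8, -3], [0, 0, 0]],
    [[4.5, 1.5, -7], [0, 0, 0]],
    [[6.7, 2.3, -10], [0, 0, 0]],
    [[6.7, 2.3, -12.8], [0, 0, 0]],
    [[6.7, 2.3, -15.5], [0, 0, 0]],
    [[6.7, 2.3, -18], [0, 0, 0]],
    [[6.7, 2.3, -20.8], [0, 0, 0]],
    [[6.7, 2.3, -22.5], [0, 0, 0]],
    [[6.7, 2.3, -23.5], [0, 0, 0]],
    [[6.7, 2.3, -23.9], [0, 0, 0]],
    [[6.7, 2.3, -23.9], [0, 0, 0]],
    [[6.7, 2.3, -23.9], [0, 0, 0]]
  ]
}}

```text
time: 14.93
eef_pos: [433.1, 252.3, 212.3]
eef_rot: [-0.206, 1.214, 0.295]
wrist_force: [-1.0, 0.1, -2.1]
grip_width: 59.3
```

```bash
python3 -c "
from h import *
o,p,R=st()
S=np.array([491.6,268.2,0])
g=p+163*R.as_matrix()[:,0];print((g-S)@CX,(g-S)@CY,g[2])
Rn=tilt(18.66,20,CY)
for x,z in ((-5,53),(-5,50.5)):
    g=S+x*CX;g[2]=z;print(row(p,R,g,Rn))
"
```

```text
t 14.93 tcp [433.1 252.3 212.3] grasp [485.  270.7  58.9] toolx [ 0.318  0.113 -0.941] jaw [-0.331  0.944  0.001] j [ 0.47 -0.28  1.94 -0.05  1.14 -1.42] F [-1.   0.1 -2.1] w 59.3
-5.493582813392149 4.473630137605989 58.859858589206254
([0.1, -0.4, -0.6], [0.0, -0.3, -0.7])
([0.1, -0.4, -0.9], [0.0, -0.3, -0.7])
```

>>> {"op": "arm_command", "data": {
  "steps": [
    [[0, 0, -0.3], [0, 0, 0]],
    [[0, 0, -0.6], [0, 0, 0]],
    [[0, 0, -0.7], [0, 0, 0]],
    [[0, 0, -0.7], [0, 0, 0]],
    [[0, 0, -0.7], [0, 0, 0]]
  ]
}}

```text
time: 15.35
eef_pos: [433.2, 252.4, 205.8]
eef_rot: [-0.205, 1.213, 0.295]
wrist_force: [1.1, 0.2, -1.7]
grip_width: 59.7
```

>>> {"op": "arm_command", "data": {
  "steps": [
    [[0, 0, 0], [0, 0, 0]],
    [[0, 0, 0], [0, 0, 0]],
    [[0, 0, 0], [0, 0, 0]],
    [[0, 0, 0], [0, 0, 0]],
    [[0, 0, 0], [0, 0, 0]],
    [[0, 0, 0], [0, 0, 0]]
  ],
  "grip": 8.2
}}

```text
time: 15.85
eef_pos: [433.2, 252.4, 205.9]
eef_rot: [-0.205, 1.213, 0.295]
wrist_force: [-0.2, 0.8, 0.2]
grip_width: 82.2
```

```bash
python3 -c "
from h import *
o,p,R=st();snap('side','s9.png')
"
```

```text
t 15.85 tcp [433.2 252.4 205.9] grasp [485.3 270.9  52.5] toolx [ 0.319  0.113 -0.941] jaw [-0.331  0.944  0.001] j [ 0.47 -0.28  1.95 -0.05  1.13 -1.42] F [-0.2  0.8  0.2] w 82.2
```

View pics/s9.png

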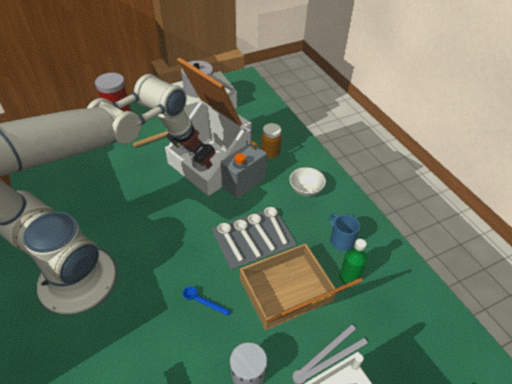

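>>> {"op": "arm_command", "data": {
  "steps": [
    [[-0.5, -0.2, 2], [0, 0, 0]],
    [[-1.3, -0.5, 4], [0, 0, 0]],
    [[-2.6, -0.9, 7.7], [0, 0, 0]],
    [[-4, -1.4, 11.5], [0, 0, 0]],
    [[-5.5, -2, 15], [0, 0, 0]],
    [[-7, -4, 17], [0, 0, 0]],
    [[-7, -8, 17], [0, 0, 0]],
    [[-7, -12, 17], [0, 0, 0]],
    [[-6, -16, 17], [0, 0, 0]],
    [[-5, -16, 17], [0, 0, 0]]
  ]
}}

```text
time: 16.73
eef_pos: [383.4, 85.8, 376.8]
eef_rot: [-0.202, 1.211, 0.283]
wrist_force: [-0.4, 1.1, 0.1]
grip_width: 81.9
```

```bash
python3 -c "
from h import *
o,p,R=st();s=snap('top','t10.png')
P=pts(s);m=P[170:235,125:205].reshape(-1,3);S=np.array([491.6,268.2,0]);m=m[(m[:,2]>62)&(m[:,2]<78)]
d=m-S;d=np.stack([d@CX,d@CY,m[:,2]],1);d=d[(abs(d[:,0])<50)&(abs(d[:,1])<60)];print(len(d),((d.max(0)+d.min(0))/2).round(1),(d.max(0)-d.min(0)).round(1),np.median(d,0))
s2=snap('side')
for n,q,(x,y) in (('t',s,(110,130)),('s',s2,(150,50))):
    cv2.imwrite('pics/c10%s.png'%n,cv2.resize(q['pixels'][y:y+150,x:x+150,::-1],None,fx=3,fy=3))
a=cv2.imread('pics/c10t.png');b=cv2.imread('pics/c10s.png');cv2.imwrite('pics/c10.png',np.hstack([a,b])[:, :800])
# press pose
B=np.array([567.5,118.4,152])
for z in (40,-10,-12):
  print(row(p,R,B+[0,0,z+19],ori([0,0,-1],CX)))
"
```

```text
t 16.73 tcp [383.4  85.8 376.8] grasp [436.2 103.3 223.6] toolx [ 0.324  0.107 -0.94 ] jaw [-0.321  0.947 -0.002] j [ 0.1  -0.65  1.91  0.07  1.55 -1.79] F [-0.4  1.1  0.1] w 81.9
290 [-4.2  6.9 68.9] [60.  60.9 13.8] [-3.72905313  6.40561333 69.60464443]
([18.4, 3.3, -0.3], [9.9, 19.8, -89.1])
([18.4, 3.3, -5.3], [9.9, 19.8, -89.1])
([18.4, 3.3, -5.5], [9.9, 19.8, -89.1])
```

View pics/c10.png

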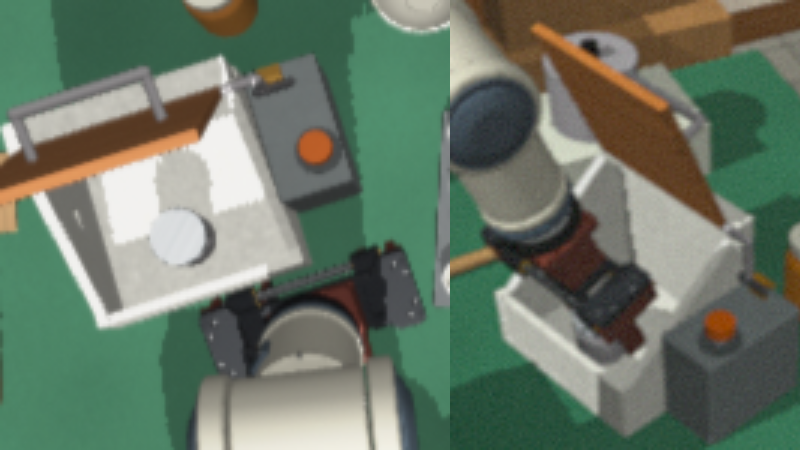

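The canister stands at (-4, +7) mm from the spot with its top at about 69 mm, and the door is locked open. Before pressing the button I'll check the height of the stay link beside it.

```bash
python3 -c "
from h import *
o,p,R=st();s=snap('top')
P=pts(s);S=np.array([491.6,268.2,0]);B=np.array([567.5,118.4,152])
for (u,v) in ((198,154),(194,156),(190,158),(186,160),(183,160),(200,155),(215,179)):
  q=P[v,u];print(u,v,q.round(),'rel btn cx,cy',((q-B)@CX).round(),((q-B)@CY).round())
a=np.radians(12);tx=np.sin(a)*CY+np.array([0,0,-np.cos(a)])
Rn=ori(tx,CX)
for z in (45,3,-8,-12.5):
  print(z,row(p,R,B-4*CY+[0,0,z]-19*tx,Rn))
"
```

```text
t 16.83 tcp [383.9  90.2 375.9] grasp [436.1 108.4 222.5] toolx [ 0.32   0.112 -0.941] jaw [-0.325  0.946  0.001] j [ 0.11 -0.65  1.91  0.08  1.54 -1.78] F [-0.2 -0.1  0.7] w 81.9
198 154 [644. 172. 147.] rel btn cx,cy 90.0 26.0
194 156 [625. 171. 209.] rel btn cx,cy 72.0 32.0
190 158 [620. 183. 207.] rel btn cx,cy 70.0 45.0
186 160 [616. 196. 198.] rel btn cx,cy 70.0 58.0
183 160 [613. 202. 211.] rel btn cx,cy 70.0 65.0
200 155 [641. 165. 150.] rel btn cx,cy 84.0 21.0
215 179 [568. 118. 151.] rel btn cx,cy 1.0 -1.0
45 ([19.7, -1.1, -0.1], [15.5, 31.7, -87.8])
3 ([19.7, -1.1, -4.3], [15.5, 31.7, -87.8])
-8 ([19.7, -1.1, -5.4], [15.5, 31.7, -87.8])
-12.5 ([19.7, -1.1, -5.8], [15.5, 31.7, -87.8])
```

>>> {"op": "arm_command", "data": {
  "steps": [
    [[2, -3, 4], [1, 2, -7]],
    [[4, -5, 5], [2, 4, -14]],
    [[4, -5, 5], [15.5, 31.7, -87.8]],
    [[4, -5, 5], [15.5, 31.7, -87.8]],
    [[4, -5, 5], [15.5, 31.7, -87.8]],
    [[4, -5, 5], [15.5, 31.7, -87.8]],
    [[4, -5, 5], [15.5, 31.7, -87.8]],
    [[4, -5, 5], [15.5, 31.7, -87.8]],
    [[7, -5, 5], [15.5, 31.7, -87.8]],
    [[10, -4, 4], [15.5, 31.7, -87.8]],
    [[13, -3, 3], [15.5, 31.7, -87.8]],
    [[16, -2, 2], [15.5, 31.7, -87.8]],
    [[19.7, -1.1, 1], [15.5, 31.7, -87.8]],
    [[19.7, -1.1, 0], [15.5, 31.7, -87.8]],
    [[19.7, -1.1, 0], [15.5, 31.7, -87.8]],
    [[19.7, -1.1, 0], [15.5, 31.7, -87.8]],
    [[19.7, -1.1, 0], [15.5, 31.7, -87.8]]
  ],
  "grip": 0
}}

```text
time: 18.3
eef_pos: [579.2, 81.9, 377.7]
eef_rot: [1.088, 1.518, -0.875]
wrist_force: [0.1, -0.3, 0.5]
grip_width: 0.1
```

```bash
python3 -c "
from h import *
o,p,R=st();snap('side','s11.png')
B=np.array([567.5,118.4,152])
a=np.radians(12);tx=np.sin(a)*CY+np.array([0,0,-np.cos(a)])
Rn=ori(tx,CX)
print('tip',(p+182*R.as_matrix()[:,0]).round(1))
for z in (3,-8,-12.5):
  print(z,row(p,R,B-4*CY+[0,0,z]-19*tx,Rn))
"
```

```text
t 18.3 tcp [579.2  81.9 377.7] grasp [569.  114.1 218.3] toolx [-0.063  0.198 -0.978] jaw [0.946 0.325 0.005] j [ 0.03  0.06  1.31  0.21  1.82 -0.26] F [ 0.1 -0.3  0.5] w 0.1
tip [567.8 117.9 199.7]
3 ([0.2, -0.3, -4.5], [-0.1, 0.3, -0.3])
-8 ([0.2, -0.3, -5.6], [-0.1, 0.3, -0.3])
-12.5 ([0.2, -0.3, -6.0], [-0.1, 0.3, -0.3])
```

View pics/s11.png

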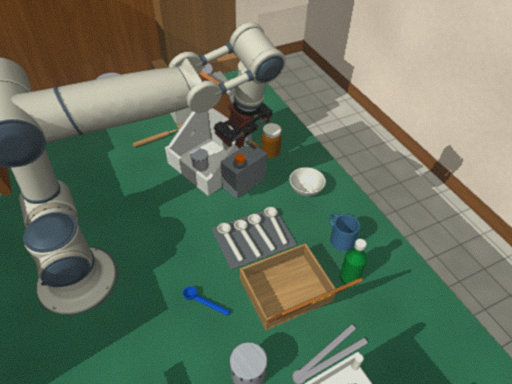

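>>> {"op": "arm_command", "data": {
  "steps": [
    [[0.2, -0.3, -3], [0, 0, 0]],
    [[0.2, -0.3, -4.5], [0, 0, 0]],
    [[0.2, -0.3, -5.2], [0, 0, 0]],
    [[0.2, -0.3, -5.7], [0, 0, 0]],
    [[0.2, -0.3, -6.0], [0, 0, 0]],
    [[0.2, -0.3, -6.1], [0, 0, 0]],
    [[0.2, -0.3, -6.1], [0, 0, 0]],
    [[0.2, -0.3, -6.1], [0, 0, 0]]
  ]
}}

```text
time: 19.02
eef_pos: [580.8, 78.5, 320.1]
eef_rot: [1.09, 1.515, -0.873]
wrist_force: [-3.2, 0.0, 4.9]
grip_width: 0.8
```

```bash
python3 -c "
from h import *
o,p,R=st()
print('tip',(p+182*R.as_matrix()[:,0]).round(1))
"
```

```text
t 19.02 tcp [580.8  78.5 320.1] grasp [571.1 110.8 160.7] toolx [-0.059  0.198 -0.978] jaw [0.946 0.325 0.009] j [ 0.02  0.07  1.41  0.2   1.72 -0.29] F [-3.2  0.   4.9] w 0.8
tip [570.  114.6 142.1]
```

>>> {"op": "arm_command", "data": {
  "steps": [
    [[0, 0, -0.4], [0, 0, 0]],
    [[0, 0, -0.4], [0, 0, 0]],
    [[0, 0, -0.4], [0, 0, 0]],
    [[0, 0, -0.4], [0, 0, 0]],
    [[0, 0, -0.4], [0, 0, 0]],
    [[0, 0, -0.4], [0, 0, 0]],
    [[0, 0, -0.4], [0, 0, 0]],
    [[0, 0, -0.4], [0, 0, 0]],
    [[0, 0, -0.4], [0, 0, 0]],
    [[0, 0, -0.4], [0, 0, 0]],
    [[0, 0, -0.4], [0, 0, 0]],
    [[0, 0, -0.4], [0, 0, 0]]
  ]
}}

```text
time: 20.02
eef_pos: [580.3, 78.5, 319.9]
eef_rot: [1.09, 1.513, -0.87]
wrist_force: [-5.5, -1.6, 10.1]
grip_width: 0.7
```

```bash
python3 -c "
from h import *
o,p,R=st();snap('side','s12.png')
print('tip',(p+182*R.as_matrix()[:,0]).round(1))
"
```

```text
t 20.02 tcp [580.3  78.5 319.9] grasp [571.1 110.8 160.4] toolx [-0.056  0.198 -0.979] jaw [0.946 0.325 0.012] j [ 0.02  0.07  1.41  0.2   1.71 -0.29] F [-5.5 -1.6 10.1] w 0.7
tip [570.1 114.6 141.9]
```

View pics/s12.png

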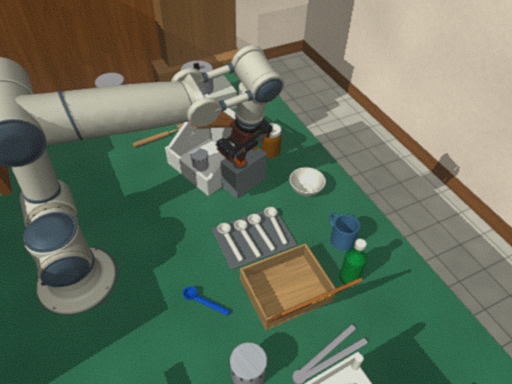

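The button is bottomed and holding at about 10 N, and the door at (215,120) is coming down. I'll hold it longer.

>>> {"op": "arm_command", "data": {
  "steps": [
    [[0, 0, 0], [0, 0, 0]],
    [[0, 0, 0], [0, 0, 0]],
    [[0, 0, 0], [0, 0, 0]],
    [[0, 0, 0], [0, 0, 0]],
    [[0, 0, 0], [0, 0, 0]],
    [[0, 0, 0], [0, 0, 0]],
    [[0, 0, 0], [0, 0, 0]],
    [[0, 0, 0], [0, 0, 0]],
    [[0, 0, 0], [0, 0, 0]],
    [[0, 0, 0], [0, 0, 0]],
    [[0, 0, 0], [0, 0, 0]],
    [[0, 0, 0], [0, 0, 0]],
    [[0, 0, 0], [0, 0, 0]],
    [[0, 0, 0], [0, 0, 0]],
    [[0, 0, 0], [0, 0, 0]],
    [[0, 0, 0], [0, 0, 0]]
  ]
}}

```text
time: 21.4
eef_pos: [580.4, 78.5, 320.2]
eef_rot: [1.091, 1.513, -0.87]
wrist_force: [0.8, -0.5, 6.4]
grip_width: 0.4
```

```bash
python3 -c "
from h import *
o,p,R=st();snap('side','s13.png')
print('tip',(p+182*R.as_matrix()[:,0]).round(1))
"
```

```text
t 21.4 tcp [580.4  78.5 320.2] grasp [571.4 110.9 160.7] toolx [-0.055  0.199 -0.979] jaw [0.946 0.325 0.013] j [ 0.02  0.07  1.41  0.2   1.71 -0.29] F [ 0.8 -0.5  6.4] w 0.4
tip [570.4 114.7 142.1]
```

View pics/s13.png

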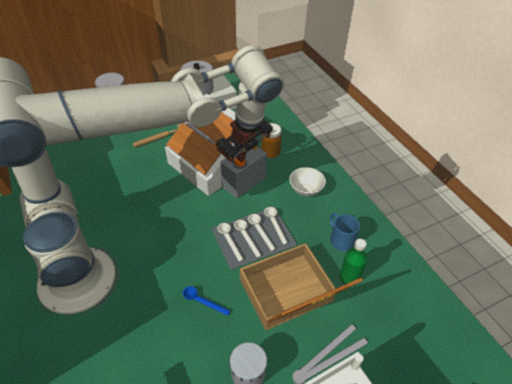

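The door is almost down. I'll lift off the button and move over towards the spoons.

>>> {"op": "arm_command", "data": {
  "steps": [
    [[0, -0.3, 2], [0, 0, 0]],
    [[0, -0.6, 5], [0, 0, 0]],
    [[-1, -3, 8], [0, 0, 0]],
    [[-4, -6, 8], [-6, -2, -3]],
    [[-8, -10, 8], [-11.4, -4, -10]],
    [[-12, -12, 8], [-11.4, -4, -18]],
    [[-14, -12, 8], [-11.4, -4, -18]],
    [[-16, -12, 8], [-11.4, -4, -18]],
    [[-16, -12, 8], [-11.4, -4, -18]],
    [[-16, -12, 8], [-11.4, -4, -18]]
  ],
  "grip": 3.5
}}

```text
time: 22.28
eef_pos: [419.9, -41.6, 399.8]
eef_rot: [1.215, 1.185, -1.159]
wrist_force: [0.5, 1.3, 0.2]
grip_width: 34.6
```

```bash
python3 - <<'E'
from h import *
o,p,R=st();s=snap('top','t14.png')
np.savez('/tmp/top1.npz',**s);snap('side','s14.png')
E
sed -i 's#/tmp/top0.npz#/tmp/top1.npz#' fit.py; python3 fit.py | head -12
```

```text
t 22.28 tcp [419.9 -41.6 399.8] grasp [427.5 -41.5 237. ] toolx [ 0.046  0.001 -0.999] jaw [0.999 0.021 0.046] j [-0.18 -0.41  1.69  0.01  1.82 -0.2 ] F [0.5 1.3 0.2] w 34.6
door n [-0.557 -0.188  0.809] slope 36.0 std 1.7735708262342016 3543
yaw from normal 18.600130661862153
rect ((9.049659729003906, 0.9912643432617188), (198.9354248046875, 197.9536895751953), 89.81693267822266)
e1 [-0.766 -0.258 -0.588] e2 [ 0.319 -0.948  0.   ] door centre [505.8 270.9 146.8]
handle 187 [481.2 262.6 184.7] 51.048999667983935 [207.11764706 162.22459893]
handle dir [-0.316  0.949 -0.001] mean [481.  262.6 184.7] ext 125.9618926337908
spoon px [277. 175.] len 144.3 handle end [ 591.8 -153.3] center(75) [600.1 -78.8] tip-70 [600.  -79.5] dir deg 83.7 zmed 16.4
spoon px [283. 191.] len 139.3 handle end [ 546.3 -156.4] center(75) [548.5 -81.4] tip-70 [548.3 -87.1] dir deg 88.3 zmed 16.4fit.py:30: RuntimeWarning: Mean of empty slice.
  d=np.linalg.svd(hd-hd.mean(0),full_matrices=False)[2][0];d*=np.sign(d[1])
  ret = um.true_divide(
Traceback (most recent call last):
  File "fit.py", line 30, in <module>
    d=np.linalg.svd(hd-hd.mean(0),full_matrices=False)[2][0];d*=np.sign(d[1])
      ~~~~~~~~~~~~~~~~~~~~~~~~~~~~~~~~~~~~~~~~~~~~~~~~~~~^^^
IndexError: index 0 is out of bounds for axis 0 with size 0
```

View pics/t14.png

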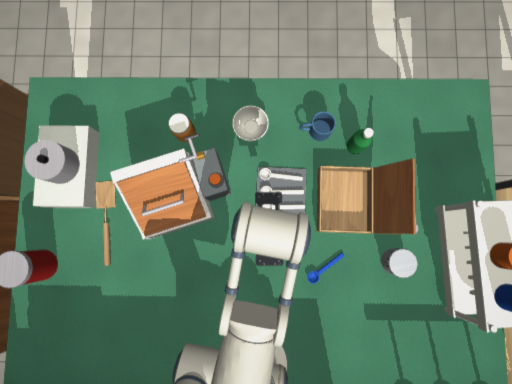

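The door plane is identical to the closed one at the start (36.0°), so it is shut. I'll refine the box frame, then pick the far spoon first.

```bash
python3 - <<'E'
from h import *
t=dict(np.load('/tmp/top0.npz'));P=pts(t)
B=P[155:245,310:385].reshape(-1,3);b=B[(B[:,2]>50)&(B[:,2]<68)&(B[:,1]<-195)]
L=b[(b[:,1]>-214)&(b[:,0]>430)&(b[:,0]<612)];print('left',np.polyfit(L[:,0],L[:,1],1),np.median(L[:,1]),len(L))
N=b[(b[:,0]<430)&(b[:,1]<-220)&(b[:,1]>-360)];F=b[(b[:,0]>608)&(b[:,1]<-220)&(b[:,1]>-360)]
for q in(N,F): print(len(q),np.median(q[:,0]) if len(q) else '',np.polyfit(q[:,1],q[:,0],1) if len(q)>3 else '')
# lid plane
B=P[155:245,374:414].reshape(-1,3);b=B[(B[:,2]>75)&(B[:,2]<205)];A=np.c_[b[:,0],b[:,2],np.ones(len(b))];k=np.linalg.lstsq(A,b[:,1],rcond=None)[0];r=b[:,1]-A@k
k=np.linalg.lstsq(A[abs(r)<4],b[abs(r)<4,1],rcond=None)[0];print('lid y=',k,'at z60 x522:',k@[522,60,1],'lean',np.degrees(np.arctan(-k[1])),'yaw',np.degrees(np.arctan(k[0])))
c=cv2.resize(t['pixels'][155:245,305:425,::-1],None,fx=6,fy=6,interpolation=cv2.INTER_CUBIC)
for (x,y,z) in [(x,y,60) for x in (417.5,627.5) for y in (-203.5,-373.5)]:
    u,v=proj(t,[x,y,z])[0];cv2.circle(c,(int((u-305+.5)*6),int((v-155+.5)*6)),4,(255,0,255),-1)
cv2.imwrite('pics/box.png',c)
E
```

```text
left [-3.12599479e-02 -1.89146955e+02] -205.30736583451892 129
89 420.0680532278696 [2.18149478e-02 4.26484829e+02]
94 623.6452913783014 [2.58205779e-02 6.31151891e+02]
lid y= [-2.52047025e-02 -4.02316497e-01 -3.36363353e+02] at z60 x522: -373.65919725210796 lean 21.91573653468303 yaw -1.443817388466864
```

View pics/box.png

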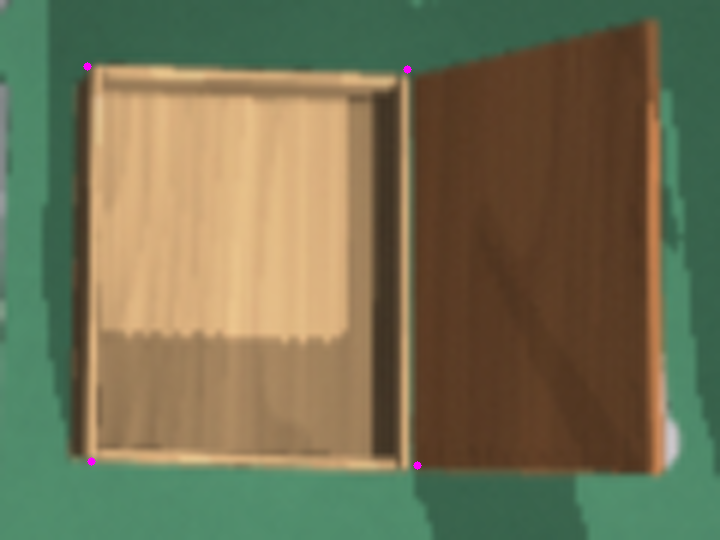

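```bash
cat > mv.py <<'E'
from h import *
import sys
# usage: mv.py x y z jawyaw
o,p,R=st()
x,y,z,a=map(float,sys.argv[1:5]);a=np.radians(a)
print(row(p,R,[x,y,z],ori([0,0,-1],[np.cos(a),np.sin(a),0])))
E
python3 mv.py 600 -79 120 -6.3;  python3 mv.py 600 -79 27 -6.3
```

```text
t 22.38 tcp [421.  -41.4 399.5] grasp [428.4 -41.2 236.7] toolx [ 0.045  0.001 -0.999] jaw [0.999 0.022 0.045] j [-0.18 -0.41  1.69  0.01  1.82 -0.2 ] F [-0.6  0.  -0.2] w 35.1
([17.9, -3.8, -11.6], [0.1, 2.6, -7.6])
t 22.38 tcp [421.  -41.4 399.5] grasp [428.4 -41.2 236.7] toolx [ 0.045  0.001 -0.999] jaw [0.999 0.022 0.045] j [-0.18 -0.41  1.69  0.01  1.82 -0.2 ] F [-0.6  0.  -0.2] w 35.1
([17.9, -3.8, -20.9], [0.1, 2.6, -7.6])
```

>>> {"op": "arm_command", "data": {
  "steps": [
    [[4, -1, -3], [0, 1, -3]],
    [[8, -2, -6], [0, 2.6, -7.6]],
    [[12, -3, -9], [0, 2.6, -7.6]],
    [[16, -3.8, -11.6], [0, 2.6, -7.6]],
    [[17.9, -3.8, -11.6], [0, 2.6, -7.6]],
    [[17.9, -3.8, -14], [0, 2.6, -7.6]],
    [[17.9, -3.8, -17], [0, 2.6, -7.6]],
    [[17.9, -3.8, -17.9], [0, 2.6, -7.6]],
    [[17.9, -3.8, -17.9], [0, 2.6, -7.6]],
    [[17.9, -3.8, -17.9], [0, 2.6, -7.6]]
  ],
  "grip": 3
}}

```text
time: 23.22
eef_pos: [600.2, -79.1, 220.2]
eef_rot: [1.287, 1.155, -1.291]
wrist_force: [0.6, 0.1, 0.3]
grip_width: 30.3
```

```bash
python3 mv.py 600 -79 27 -6.3; python3 -c "
from h import *
s=snap('side');cv2.imwrite('pics/c15.png',cv2.resize(s['pixels'][170:310,190:370,::-1],None,fx=4,fy=4))"
```

```text
t 23.22 tcp [600.2 -79.1 220.2] grasp [599.9 -79.4  57.2] toolx [-0.002 -0.002 -1.   ] jaw [ 0.994 -0.109 -0.001] j [-0.19  0.15  1.5  -0.    1.5  -0.08] F [0.6 0.1 0.3] w 30.3
([-0.0, 0.0, -3.0], [0.1, -0.1, -0.0])
```

View pics/c15.png

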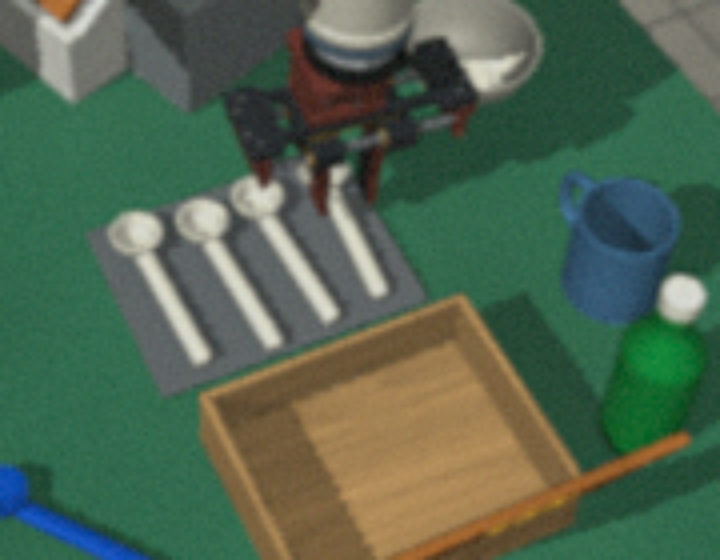

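The fingers straddle the far spoon's handle at about (340,200) in the crop. I'll descend and grip.

>>> {"op": "arm_command", "data": {
  "steps": [
    [[0, 0, -1.5], [0, 0, 0]],
    [[0, 0, -3], [0, 0, 0]],
    [[0, 0, -3], [0, 0, 0]],
    [[0, 0, -3], [0, 0, 0]]
  ]
}}

```text
time: 23.6
eef_pos: [600.6, -79.2, 193.9]
eef_rot: [1.289, 1.151, -1.288]
wrist_force: [-0.4, -0.0, -0.6]
grip_width: 29.9
```

>>> {"op": "arm_command", "data": {
  "steps": [
    [[0, 0, 0], [0, 0, 0]],
    [[0, 0, 0], [0, 0, 0]],
    [[0, 0, 0], [0, 0, 0]],
    [[0, 0, 0], [0, 0, 0]],
    [[0, 0, 0], [0, 0, 0]]
  ],
  "grip": 0.5,
  "newtons": 20
}}

```text
time: 24.02
eef_pos: [601.0, -79.3, 195.8]
eef_rot: [1.29, 1.149, -1.286]
wrist_force: [-0.9, -0.2, 6.3]
grip_width: 13.7
```

>>> {"op": "arm_command", "data": {
  "steps": [
    [[0, 0, 2], [0, 0, 0]],
    [[0, 0, 5], [0, 0, 0]],
    [[0, 0, 9], [0, 0, 0]],
    [[0, 0, 12], [0, 0, 0]],
    [[0, 0, 12], [0, 0, 0]],
    [[0, 0, 12], [0, 0, 0]]
  ]
}}

```text
time: 24.52
eef_pos: [601.3, -79.3, 318.8]
eef_rot: [1.292, 1.144, -1.283]
wrist_force: [0.2, -1.2, -0.2]
grip_width: 13.5
```

```bash
python3 mv.py 588 -287 150 -1.45; python3 -c "
from h import *
s=snap('side');cv2.imwrite('pics/c16.png',cv2.resize(s['pixels'][150:310,190:370,::-1],None,fx=3,fy=3))"
```

```text
t 24.52 tcp [601.3 -79.3 318.8] grasp [603.2 -80.  155.8] toolx [ 0.011 -0.004 -1.   ] jaw [ 0.994 -0.109  0.012] j [-0.19  0.1   1.37 -0.    1.66 -0.08] F [ 0.2 -1.2 -0.2] w 13.5
([-1.3, -20.8, -0.6], [0.2, 0.7, 4.8])
```

View pics/c16.png

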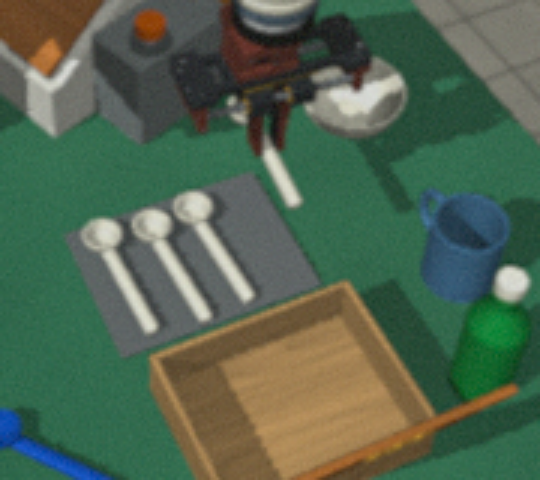

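```bash
python3 -c "
from h import *
t=dict(np.load('/tmp/top0.npz'));P=pts(t);hsv=cv2.cvtColor(t['pixels'],cv2.COLOR_RGB2HSV)
q=P[120:160,340:385].reshape(-1,3);
for lo,hi in((20,60),(60,100),(100,140),(140,180)):
  k=q[(q[:,2]>lo)&(q[:,2]<hi)];k=k[(k[:,1]<-270)&(k[:,0]>640)]
  print(lo,len(k),k.min(0).round() if len(k) else '',k.max(0).round() if len(k) else '')
"
```

```text
20 70 [ 679. -346.   20.] [ 728. -302.   59.]
60 74 [ 679. -349.   60.] [ 727. -302.  100.]
100 222 [ 679. -361.  100.] [ 736. -303.  139.]
140 89 [ 696. -347.  142.] [ 722. -319.  173.]
```

```bash
python3 mv.py 576 -287 150 -1.45
```

```text
t 24.57 tcp [601.  -79.3 316.1] grasp [602.2 -79.8 153.1] toolx [ 0.007 -0.003 -1.   ] jaw [ 0.994 -0.11   0.007] j [-0.19  0.1   1.37 -0.    1.66 -0.08] F [ 0.2 -0.6 -1.5] w 13.9
([-2.5, -20.8, -0.3], [0.2, 0.4, 4.8])
```

>>> {"op": "arm_command", "data": {
  "steps": [
    [[-0.5, -4, 1], [0, 0, 2]],
    [[-1, -8, 1], [0, 0.4, 4.8]],
    [[-2, -12, 1], [0, 0.4, 4.8]],
    [[-2.5, -16, 0.5], [0, 0.4, 4.8]],
    [[-2.5, -19, 0], [0, 0.4, 4.8]],
    [[-2.5, -20.8, 0], [0, 0.4, 4.8]],
    [[-2.5, -20.8, 0], [0, 0.4, 4.8]],
    [[-2.5, -20.8, 0], [0, 0.4, 4.8]],
    [[-2.5, -20.8, 0], [0, 0.4, 4.8]]
  ]
}}

```text
time: 25.32
eef_pos: [576.4, -286.1, 315.3]
eef_rot: [1.226, 1.197, -1.229]
wrist_force: [0.2, 0.9, -0.4]
grip_width: 13.5
```

```bash
python3 mv.py 576 -287 34 -1.45; python3 -c "
from h import *
s=snap('top');s2=snap('side');cv2.imwrite('pics/c17.png',np.hstack([cv2.resize(q[:,:,::-1],(390,390)) for q in (s['pixels'][120:250,290:420],s2['pixels'][180:330,230:380])]))"
```

```text
t 25.32 tcp [ 576.4 -286.1  315.3] grasp [ 576.2 -286.4  152.3] toolx [-0.001 -0.001 -1.   ] jaw [ 1.    -0.025 -0.001] j [-0.51  0.21  1.26 -0.    1.67 -0.49] F [ 0.2  0.9 -0.4] w 13.5
([-0.0, -0.1, -11.8], [0.1, -0.0, -0.0])
```

View pics/c17.png

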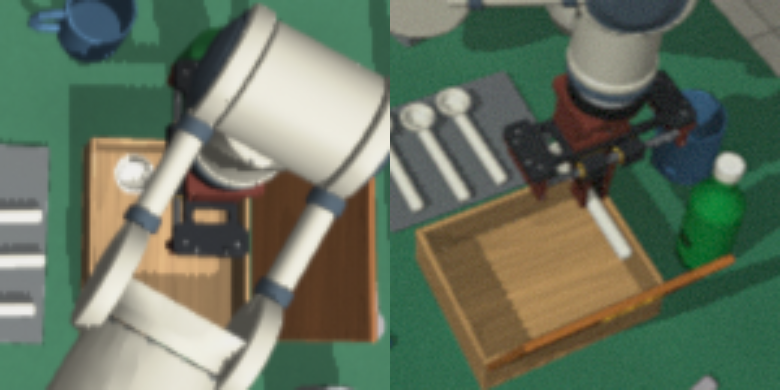

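The spoon is held over the box with its bowl at about (133,173) in the left crop, inside the walls. I'll lower it and release.

>>> {"op": "arm_command", "data": {
  "steps": [
    [[0, 0, -4], [0, 0, 0]],
    [[0, 0, -7], [0, 0, 0]],
    [[0, 0, -10], [0, 0, 0]],
    [[0, 0, -11.3], [0, 0, 0]],
    [[0, 0, -11.7], [0, 0, 0]],
    [[0, 0, -11.7], [0, 0, 0]],
    [[0, 0, -11.7], [0, 0, 0]]
  ]
}}

```text
time: 26.0
eef_pos: [577.2, -285.5, 201.3]
eef_rot: [1.225, 1.193, -1.226]
wrist_force: [-0.8, -0.2, -0.8]
grip_width: 13.5
```

>>> {"op": "arm_command", "data": {
  "steps": [
    [[0, 0, 0], [0, 0, 0]],
    [[0, 0, 0], [0, 0, 0]],
    [[0, 0, 0], [0, 0, 0]],
    [[0, 0, 0], [0, 0, 0]]
  ],
  "grip": 2.6
}}

```text
time: 26.33
eef_pos: [577.5, -285.7, 202.7]
eef_rot: [1.225, 1.191, -1.225]
wrist_force: [-0.2, 0.5, 0.7]
grip_width: 25.9
```

>>> {"op": "arm_command", "data": {
  "steps": [
    [[0, 0, 3], [0, 0, 0]],
    [[0, 0, 7], [0, 0, 0]],
    [[0, 0, 11], [0, 0, 0]],
    [[0, 2, 13], [0, 0, 0]],
    [[0, 6, 13], [0, 0, 0]],
    [[-1, 10, 12], [0, 0, 0]],
    [[-3, 14, 11], [0, 0, 0]],
    [[-3, 14, 11], [0, 0, 0]]
  ]
}}

```text
time: 27.0
eef_pos: [545.2, -141.0, 309.7]
eef_rot: [1.222, 1.2, -1.224]
wrist_force: [-0.7, 0.4, -1.4]
grip_width: 26.1
```

```bash
cat > sp.py <<'E'
from h import *
o,p,R=st();t=snap('top','sp_%d.png'%int(env.get_obs()['time']*100));P=pts(t);hsv=cv2.cvtColor(t['pixels'],cv2.COLOR_RGB2HSV)
m=(hsv[...,1]<60)&(hsv[...,2]>165)&(P[...,2]>8)&(P[...,2]<35);m[:,:235]=0;m[:,376:]=0;m[:155]=0;m[260:]=0
N,L,S,C=cv2.connectedComponentsWithStats(m.astype(np.uint8))
for i in range(1,N):
    if S[i][4]<40: continue
    yx=np.argwhere(L==i);w=np.array([ray(t,x,y,15)[:2] for y,x in yx])
    hd=w[w[:,1]<w[:,1].max()-50]
    if len(hd)<8: print('?',C[i],S[i]);continue
    d=np.linalg.svd(hd-hd.mean(0),full_matrices=False)[2][0];d*=np.sign(d[1]);s=(w-hd.mean(0))@d;e=hd.mean(0)+d*s.min()
    print('spoon px',C[i].round(),'len',np.ptp(s).round(1),'c75',(e+75*d).round(1),'c70',(hd.mean(0)+d*(s.max()-70)).round(1),'deg',np.degrees(np.arctan2(d[1],d[0])).round(1))
E
python3 sp.py;ls -t pics|head -1
```

```text
t 27.0 tcp [ 545.2 -141.   309.7] grasp [ 545.1 -141.1  146.7] toolx [-0.001 -0.001 -1.   ] jaw [ 1.    -0.019 -0.001] j [-0.31 -0.01  1.5  -0.    1.65 -0.29] F [-0.7  0.4 -1.4] w 26.1
? [357.11290323 183.59677419] [349 182  17   5  62]
spoon px [268. 191.] len 49.5 c75 [492.2 -32.8] c70 [571.  -86.9] deg 145.5
? [266.70940171 206.29059829] [261 201  14  12 117]
? [262.9266055  222.03669725] [258 216  12  13 109]
spoon px [290. 223.] len 72.2 c75 [442.9 -74.5] c70 [ 446.2 -147.2] deg 92.6
sp_2700.png
```

```bash
python3 mv.py 547.3 -82 55 -0.2
```

```text
t 27.05 tcp [ 546.  -142.4  310.9] grasp [ 546.2 -142.9  147.9] toolx [ 0.001 -0.003 -1.   ] jaw [ 1.    -0.02   0.002] j [-0.31 -0.    1.49 -0.    1.65 -0.3 ] F [ 0.9  0.2 -0.3] w 25.9
([0.1, 6.0, -9.3], [0.2, 0.1, 0.9])
```

View pics/sp_2700.png

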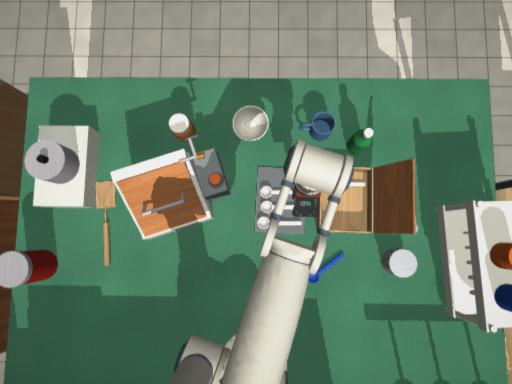

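The first spoon's handle shows inside the box at (357,184). Now the second spoon, so I'll hover above it and check.

>>> {"op": "arm_command", "data": {
  "steps": [
    [[0.1, 3, -3], [0, 0, 0.9]],
    [[0.1, 6, -6], [0, 0, 0.9]],
    [[0.1, 6, -9], [0, 0, 0.9]],
    [[0.1, 6, -9.3], [0, 0, 0.9]],
    [[0.1, 6, -9.3], [0, 0, 0.9]],
    [[0.1, 6, -9.3], [0, 0, 0.9]]
  ],
  "grip": 3.2
}}

```text
time: 27.55
eef_pos: [547.7, -83.7, 219.8]
eef_rot: [1.212, 1.201, -1.212]
wrist_force: [-0.7, 0.2, 0.5]
grip_width: 31.9
```

```bash
python3 mv.py 547.3 -82 26 -0.2; python3 -c "
from h import *
s=snap('side');cv2.imwrite('pics/c18.png',cv2.resize(s['pixels'][180:320,190:370,::-1],None,fx=4,fy=4))"
```

```text
t 27.55 tcp [547.7 -83.7 219.8] grasp [548.3 -84.3  56.8] toolx [ 0.003 -0.004 -1.   ] jaw [ 1.    -0.005  0.003] j [-0.21  0.01  1.64 -0.    1.48 -0.21] F [-0.7  0.2  0.5] w 31.9
([-0.0, 0.2, -3.1], [0.2, 0.2, 0.1])
```

View pics/c18.png

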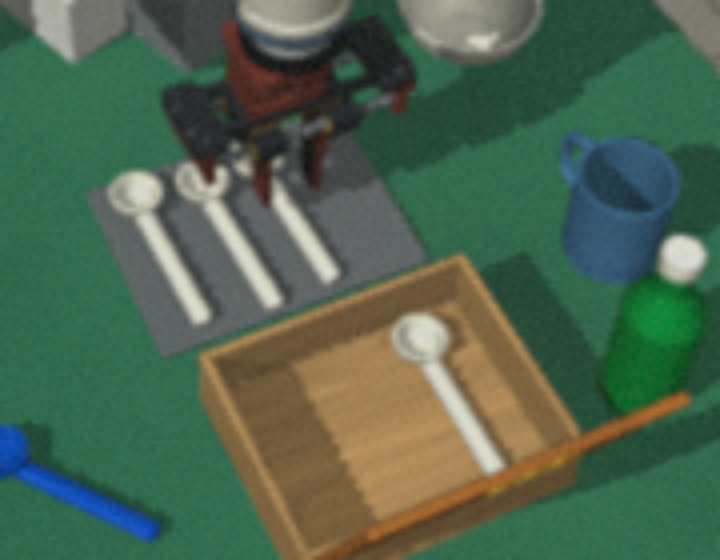

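Spoon one lies flat in the box at (450,390) in the crop, and the fingers straddle spoon two. I'll descend and grip.

>>> {"op": "arm_command", "data": {
  "steps": [
    [[0, 0.2, -1.5], [0, 0, 0]],
    [[0, 0.2, -3.3], [0, 0, 0]],
    [[0, 0.2, -3.3], [0, 0, 0]],
    [[0, 0.2, -3.3], [0, 0, 0]]
  ]
}}

```text
time: 27.93
eef_pos: [548.6, -82.9, 189.9]
eef_rot: [1.214, 1.197, -1.211]
wrist_force: [-1.2, -0.5, 1.0]
grip_width: 31.7
```

>>> {"op": "arm_command", "data": {
  "steps": [
    [[0, 0, 0], [0, 0, 0]],
    [[0, 0, 0], [0, 0, 0]],
    [[0, 0, 0], [0, 0, 0]],
    [[0, 0, 0], [0, 0, 0]],
    [[0, 0, 0], [0, 0, 0]]
  ],
  "grip": 0.5
}}

```text
time: 28.35
eef_pos: [548.9, -83.0, 191.1]
eef_rot: [1.214, 1.195, -1.21]
wrist_force: [-0.5, -0.7, 5.3]
grip_width: 13.4
```

>>> {"op": "arm_command", "data": {
  "steps": [
    [[0, 0, 2], [0, 0, 0]],
    [[0, 0, 5], [0, 0, 0]],
    [[0, 0, 9], [0, 0, 0]],
    [[0, -2, 12], [0, 0, 0]],
    [[-1.2, -6, 12], [0, 0, -1.3]],
    [[-1.2, -10, 12], [0, 0, -1.3]],
    [[-1.2, -14, 12], [0, 0, -1.3]],
    [[-1.2, -18, 12], [0, 0, -1.3]],
    [[-1.2, -20.4, 12], [0, 0, -1.3]],
    [[-1.2, -20.4, 12], [0, 0, -1.3]],
    [[-1.2, -20.4, 12], [0, 0, -1.3]]
  ]
}}

```text
time: 29.27
eef_pos: [536.6, -288.1, 310.1]
eef_rot: [1.233, 1.185, -1.229]
wrist_force: [-0.0, 1.4, -0.8]
grip_width: 13.6
```

```bash
python3 mv.py 535 -285.8 33 -1.45; python3 -c "
from h import *
s=snap('top');s2=snap('side');cv2.imwrite('pics/c19.png',np.hstack([cv2.resize(q[:,:,::-1],(390,390)) for q in (s['pixels'][120:250,290:420],s2['pixels'][180:330,230:380])]))"
```

```text
t 29.27 tcp [ 536.6 -288.1  310.1] grasp [ 537.8 -288.9  147.1] toolx [ 0.008 -0.005 -1.   ] jaw [ 0.999 -0.032  0.008] j [-0.55  0.11  1.37  0.    1.65 -0.52] F [-0.   1.4 -0.8] w 13.6
([-0.2, 0.2, -11.4], [0.3, 0.4, 0.4])
```

View pics/c19.png

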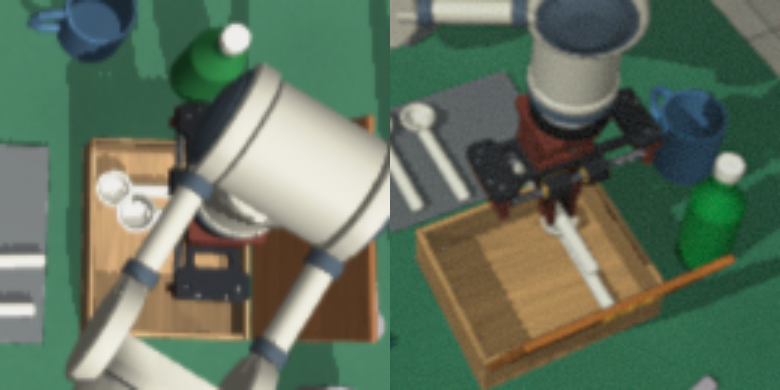

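>>> {"op": "arm_command", "data": {
  "steps": [
    [[-0.2, 0.2, -4], [0, 0, 0.4]],
    [[-0.2, 0.2, -7], [0, 0, 0.4]],
    [[-0.2, 0.2, -10], [0, 0, 0.4]],
    [[-0.2, 0.2, -11.4], [0, 0, 0.4]],
    [[-0.2, 0.2, -11.7], [0, 0, 0.4]],
    [[-0.2, 0.2, -11.7], [0, 0, 0.4]],
    [[-0.2, 0.2, -11.7], [0, 0, 0.4]]
  ]
}}

```text
time: 29.95
eef_pos: [535.6, -284.0, 195.6]
eef_rot: [1.225, 1.187, -1.22]
wrist_force: [0.7, -0.8, -0.2]
grip_width: 13.4
```

>>> {"op": "arm_command", "data": {
  "steps": [
    [[0, 0, 0], [0, 0, 0]],
    [[0, 0, 0], [0, 0, 0]],
    [[0, 0, 0], [0, 0, 0]],
    [[0, 0, 0], [0, 0, 0]]
  ],
  "grip": 2.6
}}

```text
time: 30.28
eef_pos: [535.9, -284.2, 196.7]
eef_rot: [1.226, 1.185, -1.219]
wrist_force: [-0.6, -0.6, -0.8]
grip_width: 25.7
```

>>> {"op": "arm_command", "data": {
  "steps": [
    [[0, 0, 3], [0, 0, 0]],
    [[0, 0, 7], [0, 0, 0]],
    [[0, 0, 11], [0, 0, 0]],
    [[0, 2, 13], [0, 0, 0]],
    [[-2, 6, 13], [0, 0, 0]],
    [[-4, 10, 12], [0, 0, 0]],
    [[-4, 14, 11], [0, 0, 0]],
    [[-4, 18, 9], [0, 0, 2]],
    [[-4, 20.5, 4], [0, 0, 2]],
    [[-4, 20.5, 4], [0, 0, 2]],
    [[-4, 20.5, 4], [0, 0, 2]]
  ]
}}

```text
time: 31.2
eef_pos: [494.3, -76.8, 232.0]
eef_rot: [1.196, 1.211, -1.195]
wrist_force: [-1.1, 0.1, 0.1]
grip_width: 26.0
```

```bash
python3 mv.py 496.5 -85 26 2; python3 -c "
from h import *
s=snap('side');cv2.imwrite('pics/c20.png',cv2.resize(s['pixels'][180:320,190:370,::-1],None,fx=4,fy=4))"
```

```text
t 31.2 tcp [494.3 -76.8 232. ] grasp [495.1 -77.4  69. ] toolx [ 0.005 -0.004 -1.   ] jaw [1.    0.017 0.005] j [-0.22 -0.15  1.77 -0.    1.51 -0.24] F [-1.1  0.1  0.1] w 26.0
([0.2, -0.8, -4.3], [0.2, 0.3, 1.0])
```

View pics/c20.png

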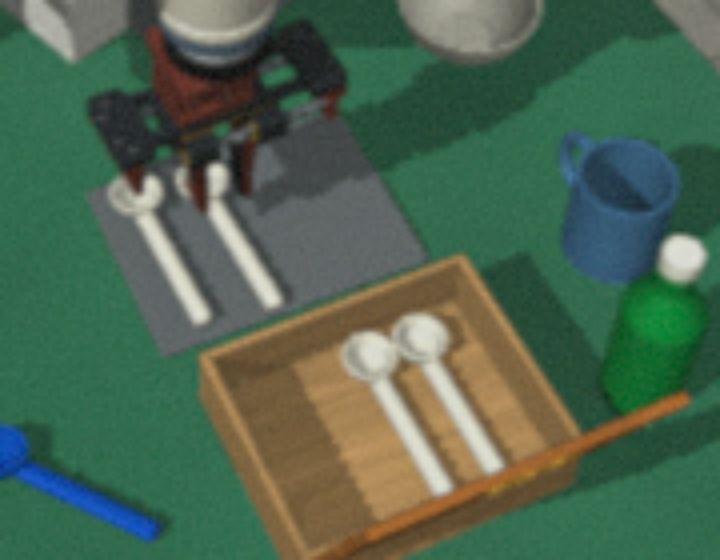

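Two spoons lie in the box. The gripper is above the third, and I'll open it to 3.2 cm before going down.

>>> {"op": "arm_command", "data": {
  "steps": [
    [[0.2, -0.8, -1], [0, 0, 1]],
    [[0.2, -0.8, -1.5], [0, 0, 1]],
    [[0.2, -0.8, -3], [0, 0, 1]],
    [[0.2, -0.8, -4.4], [0, 0, 1]],
    [[0.2, -0.8, -4.4], [0, 0, 1]],
    [[0.2, -0.8, -4.4], [0, 0, 1]]
  ],
  "grip": 3.2
}}

```text
time: 31.75
eef_pos: [497.2, -87.0, 191.5]
eef_rot: [1.185, 1.214, -1.183]
wrist_force: [-0.5, 0.3, 0.1]
grip_width: 31.9
```

>>> {"op": "arm_command", "data": {
  "steps": [
    [[0, 0, 0], [0, 0, 0]],
    [[0, 0, 0], [0, 0, 0]],
    [[0, 0, 0], [0, 0, 0]],
    [[0, 0, 0], [0, 0, 0]],
    [[0, 0, 0], [0, 0, 0]]
  ],
  "grip": 0.5
}}

```text
time: 32.17
eef_pos: [497.6, -87.2, 192.8]
eef_rot: [1.186, 1.212, -1.182]
wrist_force: [-0.7, -0.4, 5.4]
grip_width: 13.7
```

>>> {"op": "arm_command", "data": {
  "steps": [
    [[0, 0, 2], [0, 0, 0]],
    [[0, 0, 5], [0, 0, 0]],
    [[0, 0, 9], [0, 0, 0]],
    [[0, -2, 12], [0, 0, 0]],
    [[-0.3, -6, 12], [0, 0, -3.4]],
    [[-0.3, -10, 12], [0, 0, -3.4]],
    [[-0.3, -14, 12], [0, 0, -3.4]],
    [[-0.3, -18, 12], [0, 0, -3.4]],
    [[-0.3, -20, 12], [0, 0, -3.4]],
    [[-0.3, -20, 12], [0, 0, -3.4]],
    [[-0.3, -20, 12], [0, 0, -3.4]]
  ]
}}

```text
time: 33.08
eef_pos: [494.3, -288.0, 312.1]
eef_rot: [1.231, 1.185, -1.227]
wrist_force: [-0.6, 0.8, -0.3]
grip_width: 13.5
```

```bash
python3 mv.py 494 -284.8 32 -1.45; python3 -c "
from h import *
s=snap('top');s2=snap('side');cv2.imwrite('pics/c21.png',np.hstack([cv2.resize(q[:,:,::-1],(390,390)) for q in (s['pixels'][120:250,290:420],s2['pixels'][180:330,230:380])]))"
```

```text
t 33.08 tcp [ 494.3 -288.   312.1] grasp [ 495.7 -288.9  149.1] toolx [ 0.009 -0.006 -1.   ] jaw [ 1.    -0.03   0.009] j [-0.59  0.01  1.48  0.    1.64 -0.56] F [-0.6  0.8 -0.3] w 13.5
([-0.0, 0.3, -11.7], [0.3, 0.5, 0.3])
```

View pics/c21.png

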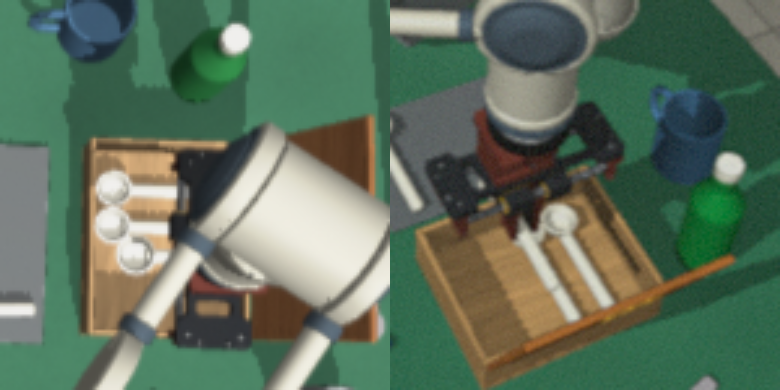

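>>> {"op": "arm_command", "data": {
  "steps": [
    [[0, 0.2, -4], [0, 0, 0.3]],
    [[0, 0.2, -7], [0, 0, 0.3]],
    [[0, 0.2, -10], [0, 0, 0.3]],
    [[0, 0.2, -11.4], [0, 0, 0.3]],
    [[0, 0.2, -11.8], [0, 0, 0.3]],
    [[0, 0.2, -11.8], [0, 0, 0.3]],
    [[0, 0.2, -11.8], [0, 0, 0.3]]
  ]
}}

```text
time: 33.77
eef_pos: [495.1, -283.4, 195.2]
eef_rot: [1.224, 1.188, -1.219]
wrist_force: [1.2, 0.1, 0.3]
grip_width: 13.7
```

>>> {"op": "arm_command", "data": {
  "steps": [
    [[0, 0, 0], [0, 0, 0]],
    [[0, 0, 0], [0, 0, 0]],
    [[0, 0, 0], [0, 0, 0]],
    [[0, 0, 0], [0, 0, 0]]
  ],
  "grip": 2.6
}}

```text
time: 34.1
eef_pos: [495.3, -283.4, 195.9]
eef_rot: [1.224, 1.186, -1.219]
wrist_force: [0.0, -0.8, 0.8]
grip_width: 25.7
```

>>> {"op": "arm_command", "data": {
  "steps": [
    [[0, 0, 3], [0, 0, 0]],
    [[0, 0, 7], [0, 0, 0]],
    [[0, 0, 11], [0, 0, 0]],
    [[0, 2, 13], [0, 0, 0]],
    [[-2, 6, 13], [0, 0, 0]],
    [[-4, 10, 12], [0, 0, 0]],
    [[-5, 14, 11], [0, 0, 0]],
    [[-5, 18, 9], [0, 0, 1.5]],
    [[-5, 21, 4], [0, 0, 1.5]],
    [[-5, 21, 4], [0, 0, 1.5]],
    [[-5, 21, 4], [0, 0, 1.5]]
  ]
}}

```text
time: 35.02
eef_pos: [443.7, -70.7, 231.2]
eef_rot: [1.202, 1.208, -1.201]
wrist_force: [-0.2, -0.1, -0.5]
grip_width: 26.3
```

```bash
python3 mv.py 444 -75 26 1; python3 -c "
from h import *
s=snap('side');cv2.imwrite('pics/c22.png',cv2.resize(s['pixels'][180:320,190:370,::-1],None,fx=4,fy=4))"
```

```text
t 35.02 tcp [443.7 -70.7 231.2] grasp [444.4 -71.4  68.2] toolx [ 0.004 -0.004 -1.   ] jaw [1.    0.009 0.004] j [-0.23 -0.29  1.9  -0.    1.53 -0.24] F [-0.2 -0.1 -0.5] w 26.3
([0.0, -0.4, -4.2], [0.2, 0.2, 0.5])
```

View pics/c22.png

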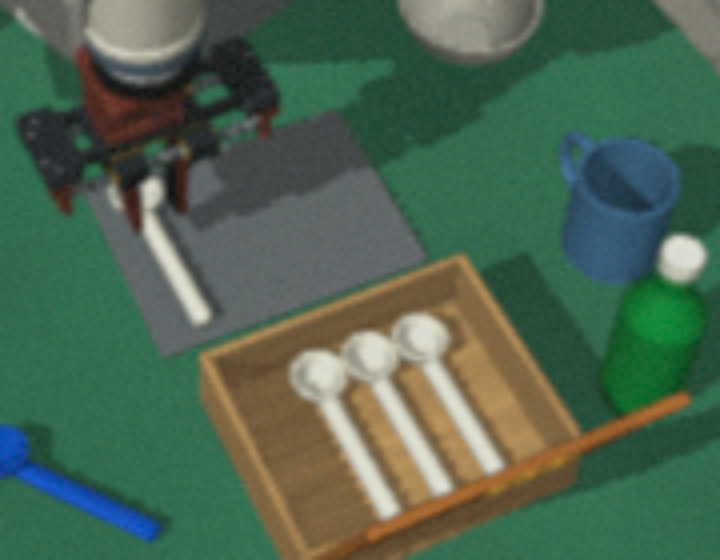

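Three spoons are in the box. The gripper straddles the fourth.

>>> {"op": "arm_command", "data": {
  "steps": [
    [[0, -0.3, -1], [0, 0, 0.5]],
    [[0, -0.3, -1.5], [0, 0, 0.5]],
    [[0, -0.3, -3], [0, 0, 0.5]],
    [[0, -0.3, -4.3], [0, 0, 0.5]],
    [[0, -0.3, -4.3], [0, 0, 0.5]],
    [[0, -0.3, -4.3], [0, 0, 0.5]]
  ],
  "grip": 3.2
}}

```text
time: 35.57
eef_pos: [444.6, -76.2, 191.0]
eef_rot: [1.196, 1.208, -1.195]
wrist_force: [-0.3, -0.7, -1.2]
grip_width: 32.3
```

>>> {"op": "arm_command", "data": {
  "steps": [
    [[0, 0, 0], [0, 0, 0]],
    [[0, 0, 0], [0, 0, 0]],
    [[0, 0, 0], [0, 0, 0]],
    [[0, 0, 0], [0, 0, 0]],
    [[0, 0, 0], [0, 0, 0]]
  ],
  "grip": 0.5
}}

```text
time: 35.98
eef_pos: [444.9, -76.4, 192.1]
eef_rot: [1.197, 1.206, -1.194]
wrist_force: [-0.1, -1.3, 4.7]
grip_width: 13.8
```

>>> {"op": "arm_command", "data": {
  "steps": [
    [[0, 0, 2], [0, 0, 0]],
    [[0, 0, 5], [0, 0, 0]],
    [[0, 0, 9], [0, 0, 0]],
    [[0, -2, 12], [0, 0, 0]],
    [[1, -6, 12], [0, 0, -2.5]],
    [[1, -10, 12], [0, 0, -2.5]],
    [[1, -14, 12], [0, 0, -2.5]],
    [[1, -18, 12], [0, 0, -2.5]],
    [[1, -21, 12], [0, 0, -2.5]],
    [[1, -21, 12], [0, 0, -2.5]],
    [[1, -21, 12], [0, 0, -2.5]]
  ]
}}

```text
time: 36.9
eef_pos: [454.6, -287.6, 311.4]
eef_rot: [1.231, 1.185, -1.229]
wrist_force: [1.2, 0.4, -0.5]
grip_width: 13.9
```

```bash
python3 mv.py 454 -283.8 32 -1.45; python3 -c "
from h import *
s=snap('top');s2=snap('side');cv2.imwrite('pics/c23.png',np.hstack([cv2.resize(q[:,:,::-1],(390,390)) for q in (s['pixels'][130:260,290:420],s2['pixels'][180:330,230:380])]))"
```

```text
t 36.9 tcp [ 454.6 -287.6  311.4] grasp [ 455.7 -288.5  148.4] toolx [ 0.007 -0.006 -1.   ] jaw [ 1.    -0.03   0.007] j [-0.63 -0.08  1.57 -0.    1.65 -0.6 ] F [ 1.2  0.4 -0.5] w 13.9
([-0.1, 0.4, -11.6], [0.3, 0.4, 0.3])
```

View pics/c23.png

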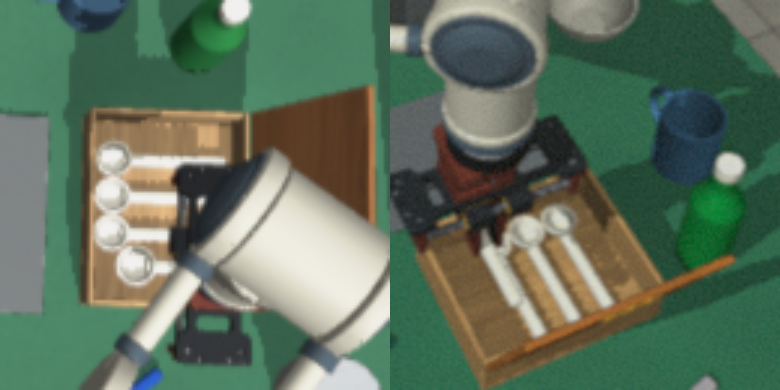

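>>> {"op": "arm_command", "data": {
  "steps": [
    [[0, 0.1, -4], [0, 0, 0.3]],
    [[0, 0.1, -7], [0, 0, 0.3]],
    [[0, 0.1, -10], [0, 0, 0.3]],
    [[0, 0.1, -11.4], [0, 0, 0.3]],
    [[0, 0.1, -11.8], [0, 0, 0.3]],
    [[0, 0.1, -11.8], [0, 0, 0.3]],
    [[0, 0.1, -11.8], [0, 0, 0.3]]
  ]
}}

```text
time: 37.58
eef_pos: [455.4, -283.8, 194.5]
eef_rot: [1.224, 1.189, -1.221]
wrist_force: [-0.9, -0.2, -0.4]
grip_width: 13.5
```

>>> {"op": "arm_command", "data": {
  "steps": [
    [[0, 0, 0], [0, 0, 0]],
    [[0, 0, 0], [0, 0, 0]],
    [[0, 0, 0], [0, 0, 0]],
    [[0, 0, 0], [0, 0, 0]]
  ],
  "grip": 2.6
}}

```text
time: 37.92
eef_pos: [455.6, -283.9, 195.3]
eef_rot: [1.224, 1.187, -1.22]
wrist_force: [0.9, -1.0, 0.6]
grip_width: 26.1
```

>>> {"op": "arm_command", "data": {
  "steps": [
    [[0, 0, 3], [0, 0, 0]],
    [[0, 0, 7], [0, 0, 0]],
    [[0, 0, 11], [0, 0, 0]],
    [[0, 2, 13], [0, 0, 0]],
    [[-2, 6, 14], [0, 0, 0]],
    [[-4, 10, 14], [0, 0, 0]],
    [[-6, 14, 14], [0, 0, 0]],
    [[-8, 16, 14], [0, 0, 0]],
    [[-8, 18, 14], [0, 0, 0]],
    [[-8, 18, 14], [0, 0, 0]]
  ]
}}

```text
time: 38.75
eef_pos: [374.6, -101.4, 336.2]
eef_rot: [1.223, 1.187, -1.216]
wrist_force: [-0.3, -0.2, -0.7]
grip_width: 26.0
```

```bash
python3 -c "
from h import *
st()
s=snap('top','t24.png');s2=snap('side','s24.png');cv2.imwrite('pics/c24.png',np.hstack([cv2.resize(q[:,:,::-1],(390,390)) for q in (s['pixels'][130:260,290:420],s2['pixels'][180:330,230:380])]))"
```

```text
t 38.75 tcp [ 374.6 -101.4  336.2] grasp [ 376.7 -102.5  173.2] toolx [ 0.012 -0.007 -1.   ] jaw [ 1.    -0.018  0.013] j [-0.35 -0.51  1.87 -0.    1.77 -0.33] F [-0.3 -0.2 -0.7] w 26.0
```

View pics/c24.png

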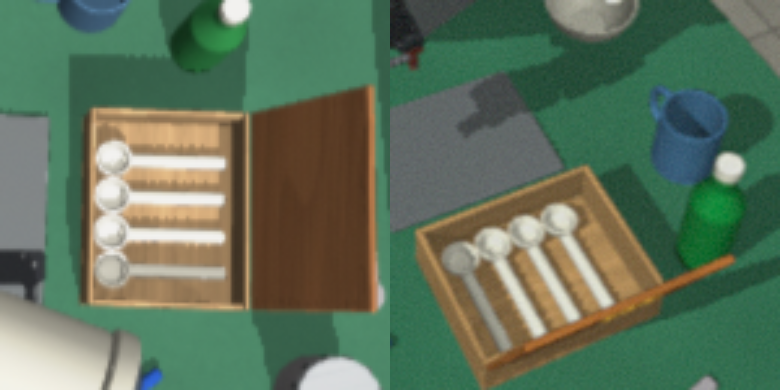

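View pics/t24.png

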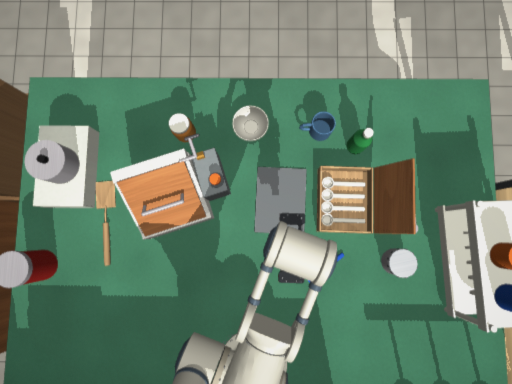

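All four spoons lie flat inside the box, at (328-365, 184-221) in the top view, and the mat is empty. Next is the lid. I'll check what stands on the lid's far side first.

```bash
python3 -c "
from h import *
t=snap('top');P=pts(t)
q=P[150:330,410:512].reshape(-1,3);q=q[np.isfinite(q[:,0])]
for lo in range(-450,-800,-50):
  k=q[(q[:,1]<lo)&(q[:,1]>lo-50)];k=k[(k[:,0]>350)&(k[:,0]<680)]
  if len(k): print(lo,len(k),np.percentile(k[:,2],[50,99]).round())
B=P[155:245,374:414].reshape(-1,3);b=B[(B[:,2]>75)&(B[:,2]<205)];A=np.c_[b[:,0],b[:,2],np.ones(len(b))];k=np.linalg.lstsq(A,b[:,1],rcond=None)[0];print(k)
"
for a in "515 -490 290 -43" "515 -490 200 -43" "518 -365 200 -43"; do python3 mv.py $a; done
```

```text
-450 12 [85. 87.]
-500 769 [-1.  6.]
-550 2624 [  1. 242.]
-600 2293 [ 35. 283.]
-650 1979 [ 35. 259.]
-700 817 [ -2. 206.]
-750 627 [-2.  4.]
[-2.40749242e-02 -4.02270756e-01 -3.36966830e+02]
t 38.9 tcp [ 375.8 -104.3  335.6] grasp [ 377.4 -105.5  172.6] toolx [ 0.01  -0.008 -1.   ] jaw [ 1.   -0.02  0.01] j [-0.36 -0.5   1.87 -0.    1.76 -0.34] F [ 0.6 -1.1 -0.4] w 25.9
([13.9, -38.6, 11.7], [0.6, 0.4, -41.8])
t 38.9 tcp [ 375.8 -104.3  335.6] grasp [ 377.4 -105.5  172.6] toolx [ 0.01  -0.008 -1.   ] jaw [ 1.   -0.02  0.01] j [-0.36 -0.5   1.87 -0.    1.76 -0.34] F [ 0.6 -1.1 -0.4] w 25.9
([13.9, -38.6, 2.7], [0.6, 0.4, -41.8])
t 38.9 tcp [ 375.8 -104.3  335.6] grasp [ 377.4 -105.5  172.6] toolx [ 0.01  -0.008 -1.   ] jaw [ 1.   -0.02  0.01] j [-0.36 -0.5   1.87 -0.    1.76 -0.34] F [ 0.6 -1.1 -0.4] w 25.9
([14.2, -26.1, 2.7], [0.6, 0.4, -41.8])
```

```bash
python3 -c "
from h import *
t=snap('top');P=pts(t)
q=P[150:330,410:512].reshape(-1,3);q=q[np.isfinite(q[:,0])]
k=q[(q[:,2]>100)&(q[:,1]<-480)];print(len(k),k.min(0),k.max(0))
k=k[k[:,0]>400];print(len(k),k.min(0) if len(k) else '',k.max(0) if len(k) else '')
"
for a in "515 -478 290 0" "515 -478 205 0" "517 -375 205 0" "517 -350 205 0"; do python3 mv.py $a|tail -1; done
```

```text
5346 [ 165.09614968 -711.12653942  100.54096104] [ 508.85364011 -584.86545607  288.71626322]
1846 [ 400.45051395 -711.12653942  100.54096104] [ 508.85364011 -584.86545607  251.07657486]
([13.9, -37.3, 11.8], [0.4, 0.6, 1.2])
([13.9, -37.3, 3.3], [0.4, 0.6, 1.2])
([14.1, -27.0, 3.3], [0.4, 0.6, 1.2])
([14.1, -24.5, 3.3], [0.4, 0.6, 1.2])
```

>>> {"op": "arm_command", "data": {
  "steps": [
    [[0, -2, 4], [0, 0, 0]],
    [[1, -5, 8], [0, 0, 0]],
    [[3, -9, 12], [0, 0, 0]],
    [[5, -13, 13], [0, 0, 0]],
    [[7, -17, 13], [0, 0, 0]],
    [[9, -21, 13], [0, 0, 0]],
    [[11, -25, 13], [0, 0, 0]],
    [[12, -29, 13], [0, 0, 0]],
    [[13, -33, 13], [0, 0, 0]],
    [[13.9, -37.3, 13], [0.4, 0.6, 1.2]],
    [[13.9, -37.3, 12], [0.4, 0.6, 1.2]],
    [[13.9, -37.3, 12], [0.4, 0.6, 1.2]],
    [[13.9, -37.3, 12], [0.4, 0.6, 1.2]]
  ],
  "grip": 0
}}

```text
time: 40.03
eef_pos: [515.2, -482.6, 447.8]
eef_rot: [1.214, 1.218, -1.215]
wrist_force: [-0.1, -0.5, 1.1]
grip_width: 1.0
```

```bash
for a in "515 -478 205 0" "517 -375 205 0" "517 -350 205 0"; do python3 mv.py $a; done; python3 -c "
from h import *
snap('side','s25.png')"
```

```text
t 40.03 tcp [ 515.2 -482.6  447.8] grasp [ 513.9 -481.5  284.8] toolx [-0.008  0.007 -1.   ] jaw [ 1.    -0.004 -0.008] j [-0.8   0.42  0.77 -0.    1.96 -0.8 ] F [-0.1 -0.5  1.1] w 1.0
([-0.0, 0.5, -8.0], [-0.4, -0.5, 0.3])
t 40.03 tcp [ 515.2 -482.6  447.8] grasp [ 513.9 -481.5  284.8] toolx [-0.008  0.007 -1.   ] jaw [ 1.    -0.004 -0.008] j [-0.8   0.42  0.77 -0.    1.96 -0.8 ] F [-0.1 -0.5  1.1] w 1.0
([0.2, 10.8, -8.0], [-0.4, -0.5, 0.3])
t 40.03 tcp [ 515.2 -482.6  447.8] grasp [ 513.9 -481.5  284.8] toolx [-0.008  0.007 -1.   ] jaw [ 1.    -0.004 -0.008] j [-0.8   0.42  0.77 -0.    1.96 -0.8 ] F [-0.1 -0.5  1.1] w 1.0
([0.2, 13.3, -8.0], [-0.4, -0.5, 0.3])
```

View pics/s25.png

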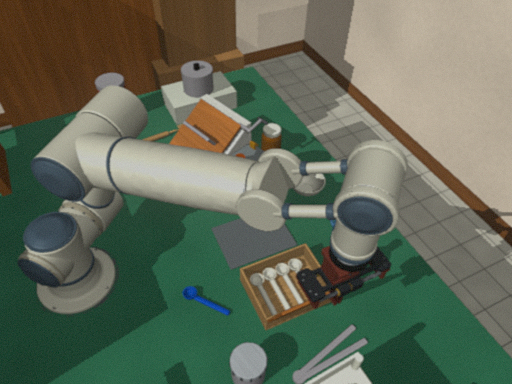

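>>> {"op": "arm_command", "data": {
  "steps": [
    [[0, 0.5, -3], [0, 0, 0]],
    [[0, 0.5, -6], [0, 0, 0]],
    [[0, 0.5, -8], [0, 0, 0]],
    [[0, 0.5, -8], [0, 0, 0]],
    [[0, 1.5, -8], [0, 0, 0]],
    [[0, 2.5, -8], [0, 0, 0]],
    [[0, 3.5, -8], [0, 0, 0]],
    [[0, 4.5, -8], [0, 0, 0]],
    [[0, 5.3, -8], [0, 0, 0]],
    [[0, 6.1, -8], [0, 0, 0]],
    [[0, 6.9, -8], [0, 0, 0]],
    [[0, 7.7, -8], [0, 0, 0]],
    [[0, 8.5, -8], [0, 0, 0]],
    [[0, 8.5, -8], [0, 0, 0]]
  ]
}}

```text
time: 41.25
eef_pos: [515.1, -393.9, 371.6]
eef_rot: [1.211, 1.215, -1.212]
wrist_force: [-0.1, 0.6, -0.3]
grip_width: 0.5
```

```bash
python3 mv.py 517 -362 205 0; python3 -c "
from h import *
s=snap('side');cv2.imwrite('pics/c26.png',cv2.resize(s['pixels'][180:340,220:420,::-1],None,fx=3.5,fy=3.5))"
```

```text
t 41.25 tcp [ 515.1 -393.9  371.6] grasp [ 514.4 -393.2  208.6] toolx [-0.004  0.004 -1.   ] jaw [ 1.    -0.001 -0.004] j [-0.71  0.22  1.14  0.    1.78 -0.7 ] F [-0.1  0.6 -0.3] w 0.5
([0.2, 3.2, -0.4], [-0.2, -0.3, 0.1])
```

View pics/c26.png

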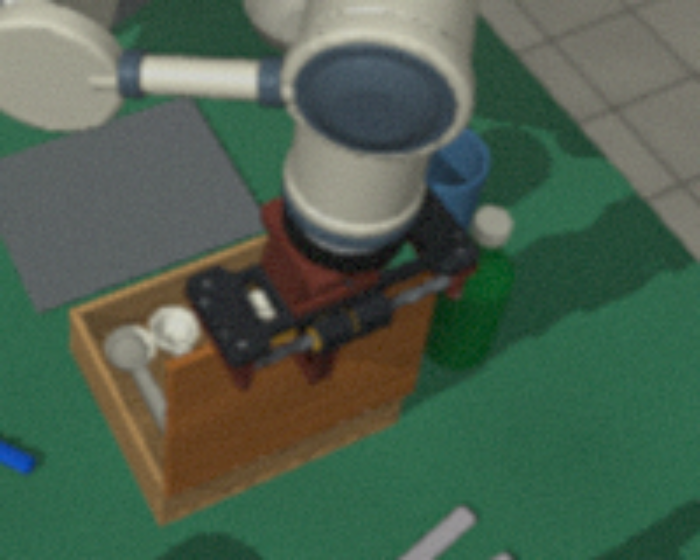

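The lid is about upright, with the fingers behind it at (310,360) in the crop. I'll push about 3 cm more past upright, then back off.

>>> {"op": "arm_command", "data": {
  "steps": [
    [[0, 0.8, 0], [0, 0, 0]],
    [[0, 1.6, 0], [0, 0, 0]],
    [[0, 2.4, 0], [0, 0, 0]],
    [[0, 2.4, 0], [0, 0, 0]]
  ]
}}

```text
time: 41.63
eef_pos: [515.2, -369.1, 371.8]
eef_rot: [1.211, 1.215, -1.211]
wrist_force: [-0.9, 0.1, 0.3]
grip_width: 0.4
```

```bash
python3 -c "
from h import *
st()
s=snap('side');cv2.imwrite('pics/c27.png',cv2.resize(s['pixels'][180:340,220:420,::-1],None,fx=3.5,fy=3.5))"
```

```text
t 41.63 tcp [ 515.2 -369.1  371.8] grasp [ 514.6 -368.4  208.8] toolx [-0.004  0.004 -1.   ] jaw [ 1.    -0.001 -0.004] j [-0.68  0.18  1.19  0.    1.78 -0.67] F [-0.9  0.1  0.3] w 0.4
```

View pics/c27.png

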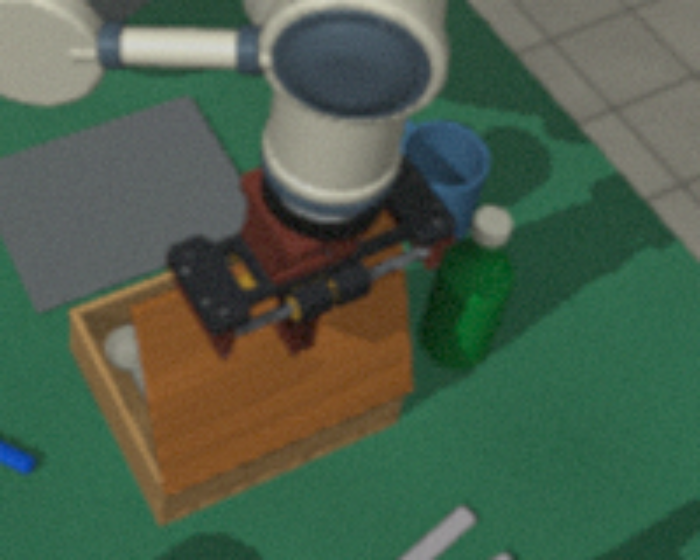

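The lid has passed upright and is falling by itself, ahead of the fingers. I'll back straight up and away.

>>> {"op": "arm_command", "data": {
  "steps": [
    [[0, -2, 2], [0, 0, 0]],
    [[0, -3, 5], [0, 0, 0]],
    [[-1, -3, 9], [0, 0, 0]],
    [[-3, -2, 12], [0, 0, 0]],
    [[-6, 0, 13], [0, 0, 0]],
    [[-9, 3, 13], [0, 0, 0]],
    [[-11, 7, 13], [0, 0, 0]],
    [[-13, 11, 13], [0, 0, 0]],
    [[-14, 15, 13], [0, 0, 0]],
    [[-14, 19, 13], [0, 0, 0]],
    [[-14, 23, 13], [0, 0, 0]],
    [[-14, 26, 13], [0, 0, 0]],
    [[-14, 26, 13], [0, 0, 0]],
    [[-14, 26, 13], [0, 0, 0]]
  ]
}}

```text
time: 42.85
eef_pos: [374.9, -108.4, 502.5]
eef_rot: [1.208, 1.214, -1.208]
wrist_force: [0.8, -0.8, 0.1]
grip_width: 0.4
```

```bash
python3 -c "
from h import *
st()
s=snap('top','t28.png');P=pts(s);snap('side','s28.png')
q=P[170:230,325:366].reshape(-1,3);q=q[np.isfinite(q[:,0])];A=np.c_[q[:,:2],np.ones(len(q))];k=np.linalg.lstsq(A,q[:,2],rcond=None)[0];print('lid plane slopes',k,'z med',np.median(q[:,2]))
c=P[170:235,125:205].reshape(-1,3)
"
sed -i 's#/tmp/top1.npz#/tmp/top2.npz#' fit.py; python3 -c "
from h import *
np.savez('/tmp/top2.npz',**snap('top'))"; python3 fit.py 2>/dev/null| head -6
```

```text
t 42.85 tcp [ 374.9 -108.4  502.5] grasp [ 374.5 -108.   339.5] toolx [-0.002  0.003 -1.   ] jaw [ 1.     0.003 -0.002] j [-0.37 -0.42  1.51  0.    2.05 -0.37] F [ 0.8 -0.8  0.1] w 0.4
lid plane slopes [-1.24204460e-04  2.84372305e-03  6.78235128e+01] z med 66.9770339631009
door n [-0.558 -0.188  0.808] slope 36.1 std 1.762856970450644 3066
yaw from normal 18.565015620414243
rect ((18.85723114013672, -0.9664230346679688), (198.40060424804688, 198.21780395507812), 89.83287048339844)
e1 [-0.766 -0.257 -0.589] e2 [ 0.318 -0.948  0.   ] door centre [505.8 271.2 146.8]
handle 187 [481.2 263.2 185.1] 53.87226476218392 [207.16042781 162.01604278]
handle dir [-0.315  0.949 -0.007] mean [480.8 263.1 184.9] ext 126.21616864883467
```

View pics/t28.png

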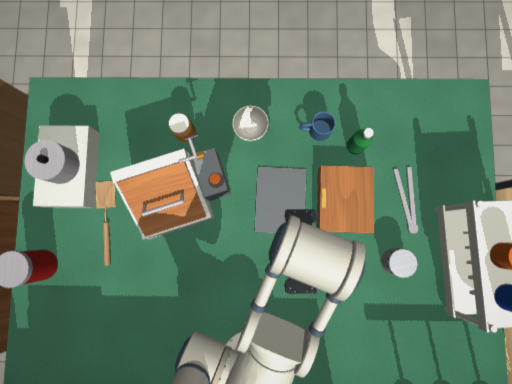

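View pics/s28.png

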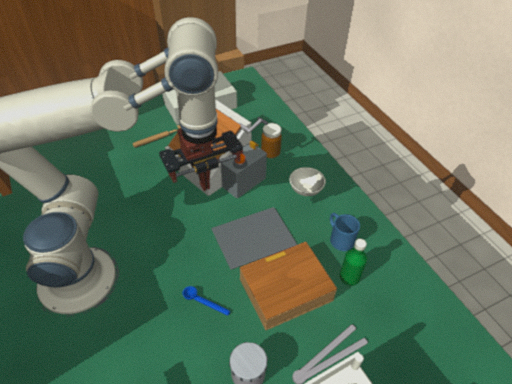

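The lid is shut flat (slope under 0.2°, top at 67-68 mm) and the door plane is back at 36°. Nothing else has moved and the arm is clear. The bright patch in the white bowl at (250,120) is sunlight; all four spoons were counted in the box. I'm handing in.

```bash
python3 -c "
from h import *
print(env.sign_off())"
```

```text
the job is handed in; nothing more can be done
None
```

I put the dry things away and handed the job in at about 43 s of the 210 s allowed; the station gave no verdict.

- **Door:** I raised it past the locking point and let go. The elbow reached its range limit partway up, so I reduced the tool tilt and finished the lift. The stay held it open while I worked.
- **Canister:** I put the 60 mm one inside. It stood upright about 4 mm forward and 7 mm left of the spot, with its top at 69 mm. I did not see it again once the door was down.
- **Release button:** I held it down for about 2 s at 5–10 N until the door was nearly shut. The last check put the door plane at 36.1°, against 36.0° at the start, so it is closed.
- **Spoons:** All four white spoons lay flat inside the box when I last saw them, just before the lid closed. The blue spoon was left alone.
- **Lid:** I pushed it just past upright, and it fell shut without being touched. It measured flat to within 0.2°, with its top at about 67 mm.

In the last pictures the spatula, tongs, mug, bowl, soap and jar looked unmoved, judged by eye, and the arm was clear of everything. None of my checks failed or disagreed.

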